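# Seat a test tile under the glaze reader

## Robot

A 7-joint arm with a two-finger parallel gripper is mounted at the origin on the work surface. World frame = base frame: x ahead of the robot, y to its left, z up, the work surface at z = 0. Lengths are in mm, angles in degrees, forces in N, time in s.
With the tool pointing down it reaches from about 425 to 875 mm from the base axis. Payload 4.7 kg.
Tool frame: the origin (TCP) lies between the finger pads; the fingertips stand 8 mm ahead of it and the grasp point (between the pads) lies 11 mm behind it (manip.finger_overhang is the z of the fingertips in the tool frame, in mm); z points along the fingers, y is the direction in which the jaws open and shut (so a half turn about z gives the same grasp; the last joint's range is limited). The gripper opens to 87 mm and grips with 3 to 60 N. Pads are 19 mm wide; open, the fingers measure 117 mm over their backs; the gripper's body (75 mm by 190 mm) begins 51 mm behind the grasp point.
Start: joints at [77.928, 18.392, -4.016, 83.108, 1.295, 78.541, -3.26], TCP at [144.87, -633.672, 209.787] pointing down, gripper open.
Joint ranges: [-163.93, 163.93], [-17.29, 119.83], [-79.2, 71.16], [3.27, 140.29], [-89.18, 269.18], [5.43, 117.66], [-154.24, 154.24]. Speed limits (degrees/s): [147.25, 147.25, 180, 180, 180, 180, 180].

## Interface

Orientations are given as [roll, pitch, yaw] about the fixed x, y, z axes, in that order (R = Rz(yaw) Ry(pitch) Rx(roll)).
In Python, from cell import manip gives the robot as it stands.
- The arm moves only by the tool arm_command, never from a script. Its argument "targets" is a list of rows, each a list of 3 entries, a list of its own where there are three numbers: the shift along the tool's x, y, z in mm, then the turn, a rotation vector about the tool's x, y, z in rad, then the finger opening in mm, from 0 to 87. A call has 1 to 20 rows; each row is the pose to reach, as a shift and turn from the pose commanded when the call began, along the tool's axes at that moment; what a row does not reach only later rows make up. A row lasts 1/12 s, in which the tool goes at most 41.7 mm and 7.16 degrees, less where a joint would pass 70% of its speed; a pose out of reach is approached as far as the arm can. A call with a gripper value outside its range is refused whole. The fingers move at their own pace and stop on an object; "newtons" is the grip in N (left out, the last holds). Time passes only in rows, so rows that repeat a pose let the fingers close. It gives the time, the measured TCP pose, the force and the opening at its end, in the units of the state.
- manip.get_state(): the state, without advancing time (a new reading comes with each control period).
- manip.read_camera(name): name is "scene" or "top" or "wrist"; returns (picture, depth): 400x640x3 uint8, red, green, blue; 400x640 float32, mm along the optical axis (not along the pixel's ray), 0 where there is no reading.
- manip.get_calibration(name): a dict with "vfov" (degrees; the focal length in pixels is half the picture's height over the tangent of half this angle, whatever the lens; pixels are square), "cx", "cy" (the principal point, pixels), "dist" ([k1, k2, p1, p2, k3] as OpenCV has them; the pictures are not rectified), "world_from_camera" (4x4, takes a point from camera to world coordinates); the wrist camera has in their place "tool_from_camera" (4x4, takes a point from camera to tool coordinates, whose origin is the TCP and whose axes are the flange's). Camera axes: x right, y up, looking along -z (the intrinsics and any distortion apply to the point x, -y, -z); pixel columns grow to the right and rows downward; lengths in mm; the calibration is good to about 2 mm. A picture is of the moment at which its call begins: read the wrist's pose just before it. get_calibration takes no time and is no camera call.
- manip.job_done(): hands the job in, once; it reports no verdict.
The state is a dict: "t": time; "joint_positions": joint angles; "joint_velocities": joint speeds; "tau": joint torques, N m; "tool_pos": TCP position; "orientation": TCP orientation; "wrist_force": force on the tool from outside, world axes, zero at the start; "torque": the same for the moment, N m; "finger_gap": finger opening in mm.
Only numpy, scipy, OpenCV 4.12 (cv2) and the standard library are available. Lean on these libraries where they do the work, as an engineer would, in place of code of your own. Each camera call takes 0.05 s, during which the arm holds its last target.

## Task

Pick up the long painted test tile and lay it flat, painted face up, on the open end of the glaze reader's bed, then push it lengthwise under the low reading head, past the sprung shoe, until it is fully home against the end stop. Press it on the stop gently for about a second, with some 12 N more than the tile drags, to bed it, then let go and leave it there. The tile chips if pressed on the stop with more than 20 N or struck; do not push on the reading head or move the other things on the bench.

Things in the scene. Friction and masses are not known exactly. Their poses are not given: they have to be found in the camera images.
- tile_center (a point): centre (half-way up) of the loose long test tile: ceramic, cream with painted bands on its top, 160 mm long (its x axis), 56 mm wide (y), 14 mm thick (z up), 0.2 to 0.45 kg. It starts flat on the bench, painted face up. Either end may go first. It chips if pressed on the stop with more than 20 N, or struck.
- reader: glaze reader, fixed. Origin on the bench under the middle of the reading head; z up, x = the way tiles are pushed through. Its aluminium bed has its top at z = 12 mm, from x = -210 to +120, y = -65 to +65 mm. The head, a white block on a gantry, spans x = -20 to +20 mm and the bed's width; its flat underside is 18 mm above the bed, its top z = 140 mm. Tiles are laid on the open bed at x below -76 mm
- reader_mouth (a point): where the straight part of the guides begins, on the bed's top and centre line, 46 mm before the middle of the head; axes as the reader. Two steel guides, 12 mm above the bed, inner faces at y = -30 and +30 mm, run from here to x = +115 mm of the reader; before this point they flare out over 30 mm to y = -40 and +40 mm
- shoe_face (a point): a black sprung shoe, hidden under the head: it stands 6 mm into the channel from the +y guide, with a sloping lead-in from x = -35 to -5 mm of the reader, and bears the tile over to the -y guide. It yields sideways at 2 to 3 N. Shoe and bed together drag on the tile with some 2 to 8 N, unsteadily, differently each time, before the stop is reached
- pad (a joint): spring travel (m) of the end stop's dark rubber pad, 46 mm wide, 15 mm tall: 0 until the tile bears on it, then 1 mm for every 4 N (2 mm at 8 N, 5 mm at 20 N, hard at 6 mm). The stop, a steel block behind the head between the guides, is clamped anew each time: the pad's free face is square to the reader's x axis, anywhere 25 to 69 mm beyond the middle of the head; where, must be seen or felt
- pin (a joint): travel (m) of the thin brass feeler pin in the middle of the stop pad: 0 when free, when it stands 5 mm proud of the pad; the tile pushes it in (0.3 to 0.6 N); 0.005 = the tile's end is just on the pad's free face
- jug: bystander: black jug with a handle, 116 mm wide, 150 mm tall; origin at the centre of its underside. To be left alone
- small_jug: bystander: small black jug, 81 mm wide, 105 mm tall; origin at the centre of its underside. To be left alone
- brush_jar: bystander: black jar of brushes, 76 mm wide, jar 100 mm, brushes to 200 mm tall; origin at the centre of its underside. To be left alone
- slip_bowl: bystander: terracotta bowl, 100 mm wide, 40 mm tall; origin at the centre of its underside. To be left alone
- pigment_jar: bystander: small capped jar, 52 mm wide, 70 mm tall; origin at the centre of its underside. To be left alone
- glaze_bottle: bystander: white bottle, 60 mm wide, 150 mm tall; origin at the centre of its underside. To be left alone
- banding_weight: bystander: round dark steel weight, 56 mm wide, 30 mm tall; origin at the centre of its underside. To be left alone
- square_tile: bystander: square painted tile, 90 x 90 x 12 mm; origin at the centre of its underside. To be left alone. It and the long tile lie side by side, either one nearer the robot
- tile: the same long tile, at the centre of its underside
Mind the look-alikes: they are no part of the job. Leave any turquoise look-alike of the tile alone.

How it is judged:
By the outcome, as a careful person would: the job done as asked, in the order asked, and still so for the second after the job is handed in, with the robot touching nothing.
It also fails if it takes over 64 s, if anything falls off the work surface, if the arm or the gripper's body presses on something with over 40 N, if the wrist force passes 120 N, or if a joint passes its speed limit or range.

## Working session

There is one attempt and no reset: what is moved stays moved. The work goes in short steps, Python scripts to look and compute and a tool call to move; the robot and the scene stay as the last step left them, time stands still between calls to the robot, and variables do not carry over. Pictures are saved under pics/ and viewed, and the job is handed in when it is done.

Besides the shell and the picture viewer there is one more tool, called after "Emit:" by a JSON object that holds its "method" and its "body". arm_command: Moves the arm, as the interface text tells. Its arguments: {"type":"object","properties":{"targets":{"type":"array","items":{"type":"array"}},"newtons":{"type":"number"}},"required":["targets"]}

```bash
ls; mkdir -p pics; cat > h.py <<'E'
import numpy as np, cv2
from cell import manip
def cal(n):
    c=manip.get_calibration(n); f=200/np.tan(np.radians(c["vfov"]/2))
    K=np.array([[f,0,c["cx"]],[0,f,c["cy"]],[0,0,1.]]); return c,K,np.array(c["dist"],float)
def save(n,im): cv2.imwrite("pics/"+n+".png",im[:,:,::-1])
from scipy.spatial.transform import Rotation as R
def toolT(s):
    T=np.eye(4); T[:3,:3]=R.from_euler("xyz",s["orientation"],degrees=True).as_matrix(); T[:3,3]=s["tool_pos"]; return T
def wfc(n,s=None):
    c=manip.get_calibration(n)
    if n=="wrist": return toolT(s)@np.array(c["tool_from_camera"])
    return np.array(c["world_from_camera"])
def rays(n,px,W):
    c,K,d=cal(n); u=cv2.undistortPoints(np.array(px,float).reshape(-1,1,2),K,d).reshape(-1,2)
    D=np.c_[u[:,0],-u[:,1],-np.ones(len(u))]; return W[:3,3],D@W[:3,:3].T
def onplane(n,px,z,W):
    o,D=rays(n,px,W); t=(z-o[2])/D[:,2]; return o+D*t[:,None]
def proj(n,P,W):
    c,K,d=cal(n); q=(np.array(P,float).reshape(-1,3)-W[:3,3])@W[:3,:3]
    return cv2.projectPoints(q*[1,-1,-1],np.zeros(3),np.zeros(3),K,d)[0].reshape(-1,2)
E
python3 - <<'E'
from h import *
s=manip.get_state();print(s)
for n in("top","scene","wrist"):
    im,d=manip.read_camera(n);save(n+"0",im);np.save(n+"0.npy",d);np.save(n+"0i.npy",im)
    print(n,manip.get_calibration(n))
E
```

```text
pics
{'t': 0.0, 'joint_positions': array([77.92584956, 18.44082343, -4.01368144, 83.17614763,  1.29641191,
       78.54259973, -3.26017203]), 'joint_velocities': array([-0.00970124, -0.10000157,  0.11846813,  0.02680288,  0.10368305,
       -0.08013584,  0.00455316]), 'tau': array([ 5.84190111e-04, -4.91289711e+01, -4.03626384e-01, -3.12526560e+01,
       -6.39874907e-02,  4.38158121e-02,  1.78639871e-04]), 'tool_pos': array([ 144.69870856, -633.07202026,  208.6304206 ]), 'orientation': array([-1.79885748e+02,  7.87309687e-03,  1.28822898e+01]), 'wrist_force': array([-0.87815703, -0.11120422, -0.55308282]), 'torque': array([0.03973269, 0.02174905, 0.00699741]), 'finger_gap': 86.7625041237551}
top {'vfov': 44.05685100330424, 'cx': 323.17920083867796, 'cy': 199.3994173014078, 'dist': array([0.05079359, 0.        , 0.        , 0.        , 0.        ]), 'world_from_camera': array([[-2.96335169e-02,  9.96086753e-01, -8.32648549e-02,
         4.46842833e+02],
       [-9.99559618e-01, -2.94007158e-02,  4.02094372e-03,
        -1.23835717e+01],
       [ 1.55716243e-03,  8.33473413e-02,  9.96
[... 483 characters left out ...]

       [ 1.86502754e-02,  6.85866020e-01,  7.27488811e-01,
         9.93263668e+02],
       [ 0.00000000e+00,  0.00000000e+00,  0.00000000e+00,
         1.00000000e+00]])}
wrist {'vfov': 66.1674749223501, 'cx': 324.4156430619909, 'cy': 201.06548284768658, 'dist': array([-0.02049676,  0.        ,  0.        ,  0.        ,  0.        ]), 'tool_from_camera': array([[-1.81055607e-03,  9.62229329e-01,  2.72234165e-01,
         7.58722437e+01],
       [ 9.99997940e-01,  1.99200001e-03, -3.90136555e-04,
        -1.89369862e-01],
       [-9.17691295e-04,  2.72232898e-01, -9.62230953e-01,
        -1.75614062e+02],
       [ 0.00000000e+00,  0.00000000e+00,  0.00000000e+00,
         1.00000000e+00]])}
```

View pics/top0.png

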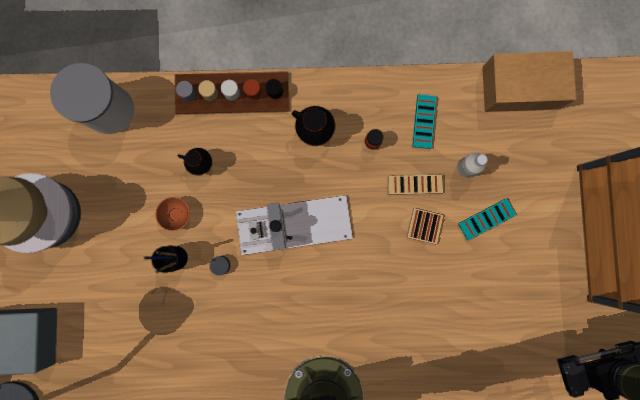

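View pics/scene0.png

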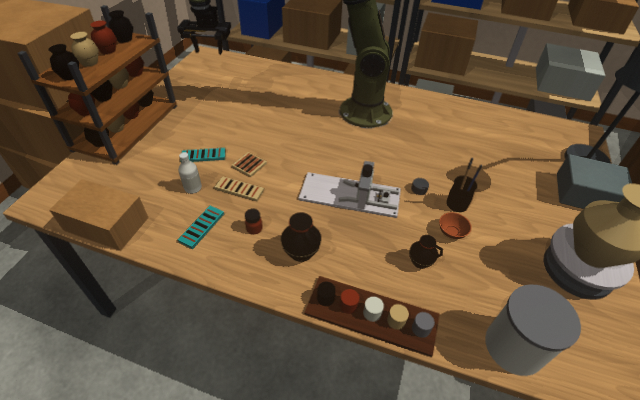

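View pics/wrist0.png

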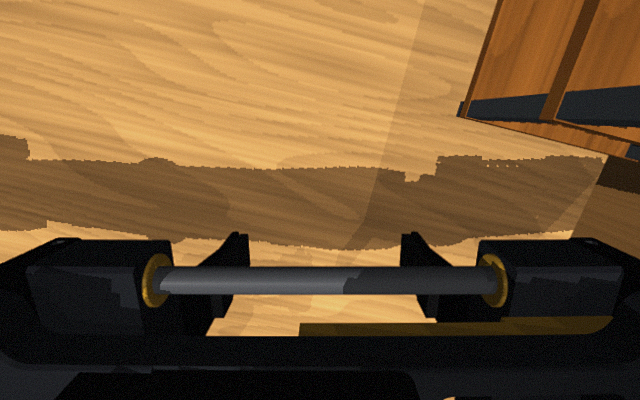

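The candidates in the top view are:
- long cream tile (416,184)
- square cream/brown tile (427,226)
- turquoise tile (425,122)
- turquoise tile (488,218)

The long cream one fits the description. I'll check it in a close crop and measure it.

```bash
python3 - <<'E'
from h import *
im=np.load("top0i.npy"); a=cv2.resize(im[150:260,370:530],None,fx=4,fy=4,interpolation=cv2.INTER_CUBIC)
save("crop_t",a)
b=cv2.resize(im[180:270,225:365],None,fx=5,fy=5,interpolation=cv2.INTER_CUBIC); save("crop_r",b)
im=np.load("scene0i.npy"); save("crop_s",cv2.resize(im[150:225,290:410],None,fx=6,fy=6,interpolation=cv2.INTER_CUBIC))
E
```

```text
(no output)
```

View pics/crop_t.png

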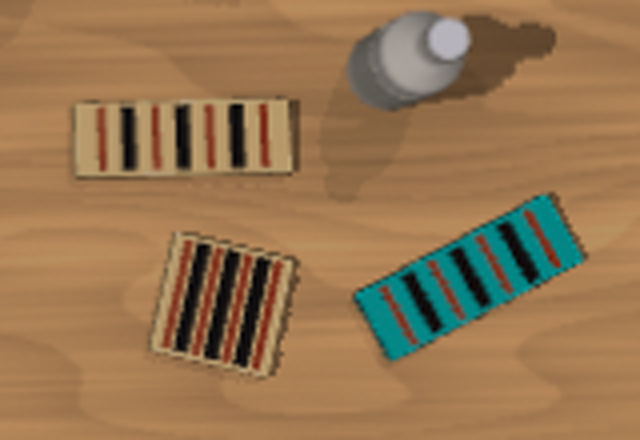

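View pics/crop_r.png

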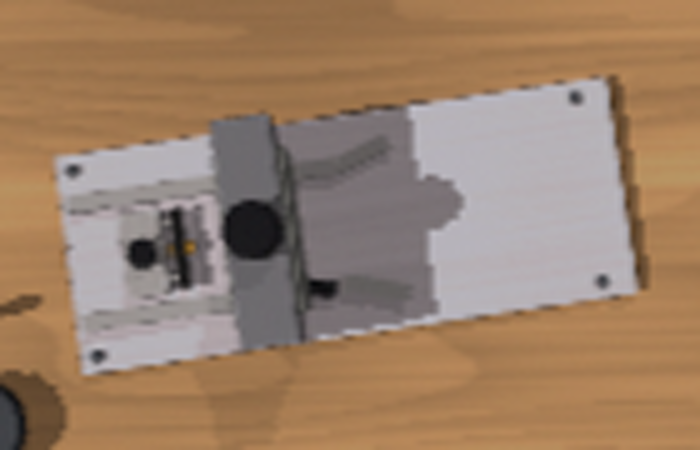

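View pics/crop_s.png

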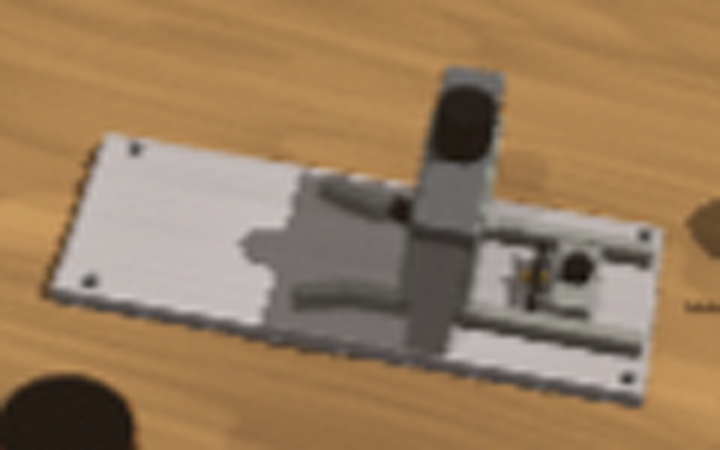

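The crop confirms the long cream tile with banded paint at (416,184). The reader's open end is on the image right, the pin and pad are at about (261,229), and the shoe is on the near guide. Next I'll fit both outlines.

```bash
cat >> h.py <<'E'
def rect(n,W,z,cn):
    P=onplane(n,cn,z,W)[:,:2]; return P
E
python3 - <<'E'
from h import *
im=np.load("top0i.npy"); W=wfc("top")
hsv=cv2.cvtColor(im,cv2.COLOR_RGB2HSV)
# bed: low saturation
x0,y0,x1,y1=228,185,360,262
m=np.zeros(im.shape[:2],np.uint8); m[y0:y1,x0:x1]=(hsv[y0:y1,x0:x1,1]<60)&(hsv[y0:y1,x0:x1,2]>100)
cs=max(cv2.findContours(m,0,1)[0],key=cv2.contourArea)
save("m",cv2.resize(m[y0:y1,x0:x1]*255,None,fx=4,fy=4)[:,:,None].repeat(3,2))
P=onplane("top",cs.reshape(-1,2),12,W)[:,:2].astype(np.float32)
r=cv2.minAreaRect(P);print("bed",r,cv2.boxPoints(r))
g=[[225+x/5,180+y/5] for x,y in[(57,155),(608,77),(638,290),(83,375)]]
Q=onplane("top",g,12,W);print(Q.round(1),np.linalg.norm(np.roll(Q,-1,0)-Q,axis=1),Q.mean(0))
x0,y0,x1,y1=382,168,450,200
sub=hsv[y0:y1,x0:x1];print(sub[16,2],sub[16,8],sub[4,30])
g=[[370+x/4,150+y/4] for x,y in[(76,102),(293,98),(294,172),(77,177)]]
Q=onplane("top",g,14,W);print(Q.round(1),np.linalg.norm(np.roll(Q,-1,0)-Q,axis=1),Q.mean(0))
g=[[370+x/4,150+y/4] for x,y in[(178,232),(297,262),(268,375),(151,348)]]
Q=onplane("top",g,12,W);print("sq",Q.round(1),Q.mean(0))
g=[[225+x/5,180+y/5] for x,y in[(175,248),(190,247),(168,248)]]
Q=onplane("top",g,22,W);print("pad",Q.round(1))
d=np.load("top0.npy");print(d[180:184,410:415], d[220,330],d[245,330])
E
```

```text
bed ((500.6398620605469, 71.48762512207031), (136.73077392578125, 330.871337890625), 6.7412848472595215) [[ 413.32724  227.75436]
 [ 452.16702 -100.82944]
 [ 587.9525   -84.77911]
 [ 549.1127   243.80469]]
[[ 542.3  239.5   12. ]
 [ 579.   -88.2   12. ]
 [ 452.3 -101.7   12. ]
 [ 412.4  226.    12. ]] [329.75675038 127.38623606 330.13461275 130.54475474] [496.50064753  68.89727632  12.        ]
[ 15 130 173] [ 18 106 183] [ 15 130 175]
[[ 634.5 -216.2   14. ]
 [ 632.6 -377.1   14. ]
 [ 577.5 -375.1   14. ]
 [ 578.5 -214.7   14. ]] [160.88172191  55.2216444  160.42155753  56.05382918] [ 605.78659391 -295.79690879   14.        ]
sq [[ 535.6 -287.9   12. ]
 [ 510.8 -374.5   12. ]
 [ 428.4 -349.    12. ]
 [ 450.6 -264.2   12. ]] [ 481.3629775  -318.90684184   12.        ]
pad [[484.9 169.6  22. ]
 [485.3 160.8  22. ]
 [485.1 173.7  22. ]]
[[1469.5347 1471.6584 1471.2341 1471.1936 1472.6959]
 [1466.322  1465.8363 1469.3163 1466.1259 1469.4753]
 [1471.7551 1470.0377 1473.346  1463.5035 1468.5945]
 [1470.5922 1475.1342 1473.2041 1469.2114 1473.1772]] 1458.4441 1468.3656
```

View pics/m.png

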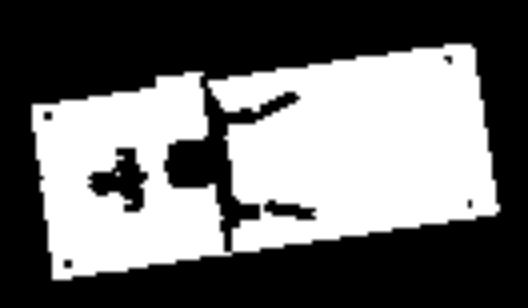

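```bash
cat >> h.py <<'E'
RO=np.array([491.3,113.6]); RY=96.67
def rd(p):  # world xy -> reader xy
    a=np.radians(RY); d=np.asarray(p,float)[...,:2]-RO
    return np.stack([d@[np.cos(a),np.sin(a)],d@[-np.sin(a),np.cos(a)]],-1)
def rw(x,y=0):
    a=np.radians(RY); return RO+np.array([x*np.cos(a)-y*np.sin(a),x*np.sin(a)+y*np.cos(a)])
def go(cpos,cyaw,tpos,tyaw,st=None):
    A=R.from_euler("xyz",[180,0,cyaw],degrees=True); B=R.from_euler("xyz",[180,0,tyaw],degrees=True)
    if st is not None: A=R.from_euler("xyz",st,degrees=True)
    print("shift",A.inv().apply(np.array(tpos)-np.array(cpos)).round(1),"turn",(A.inv()*B).as_rotvec().round(4))
E
python3 -c "
from h import *
go([144.87,-633.67,209.8],12.88,[605.8,-295.8,200],89.5)"
```

```text
shift [ 524.6 -226.6    9.8] turn [ 0.      0.     -1.3373]
```

Emit:
{"method": "arm_command", "body": {"targets": [[[524.6,-226.6,9.8],[0,0,-1.337],78],[[524.6,-226.6,9.8],[0,0,-1.337],78],[[524.6,-226.6,9.8],[0,0,-1.337],78],[[524.6,-226.6,9.8],[0,0,-1.337],78],[[524.6,-226.6,9.8],[0,0,-1.337],78],[[524.6,-226.6,9.8],[0,0,-1.337],78],[[524.6,-226.6,9.8],[0,0,-1.337],78],[[524.6,-226.6,9.8],[0,0,-1.337],78],[[524.6,-226.6,9.8],[0,0,-1.337],78],[[524.6,-226.6,9.8],[0,0,-1.337],78],[[524.6,-226.6,9.8],[0,0,-1.337],78],[[524.6,-226.6,9.8],[0,0,-1.337],78],[[524.6,-226.6,9.8],[0,0,-1.337],78],[[524.6,-226.6,9.8],[0,0,-1.337],78],[[524.6,-226.6,9.8],[0,0,-1.337],78],[[524.6,-226.6,9.8],[0,0,-1.337],78],[[524.6,-226.6,9.8],[0,0,-1.337],78],[[524.6,-226.6,9.8],[0,0,-1.337],78]]}}

```text
t: 1.65
tool_pos: [604.4, -297.8, 199.7]
orientation: [-179.9, 0.1, 89.3]
wrist_force: [-0.4, -0.4, 0.1]
finger_gap: 77.6
```

```bash
python3 - <<'E'
from h import *
s=manip.get_state();print(s["t"],s["tool_pos"],s["orientation"],s["joint_positions"].round(1),s["wrist_force"])
im,d=manip.read_camera("wrist");save("w1",im);np.save("w1i.npy",im)
W=wfc("wrist",s);np.save("w1W.npy",W)
print(proj("wrist",[[634.5,-216.2,14],[632.6,-377,14],[577.5,-375,14],[578.5,-214.7,14]],W))
E
```

```text
1.65 [ 604.39640587 -297.84475882  199.69145323] [-1.79932757e+02  6.42775003e-02  8.93279904e+01] [ 45.   24.1 -28.8  79.3  11.6  79.6  15.6] [-0.398557   -0.41109631  0.0835885 ]
[[349.20522439 107.39382207]
 [346.64809386 239.63730018]
 [303.22323709 238.72056219]
 [299.52073428 106.70880616]]
```

View pics/w1.png

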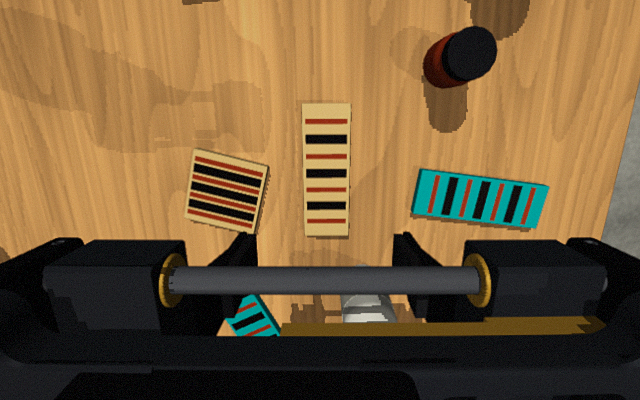

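The wrist view shows the long cream tile at about (327,170), with corners (302,103), (350,102), (350,236) and (304,236). The square tile is at (227,192). This agrees with the top camera's prediction to within 4 px.

```bash
python3 - <<'E'
from h import *
im=np.load("w1i.npy");W=np.load("w1W.npy")
s=manip.get_state();print(s["t"],s["tool_pos"],s["orientation"],abs(s["joint_velocities"]).max())
lab=cv2.cvtColor(im,cv2.COLOR_RGB2HSV)
print(lab[108:112,310],lab[170,290])
save("w1c",cv2.resize(im[90:250,280:375],None,fx=3,fy=3,interpolation=cv2.INTER_CUBIC))
E
```

```text
1.7 [ 604.36893076 -297.95632938  199.86682362] [-1.79950859e+02  6.39370130e-02  8.93073396e+01] 0.22743991563269844
[[ 21 121 215]
 [ 20 119 217]
 [ 21 118 216]
 [ 20 128 212]] [ 17 150 187]
```

View pics/w1c.png

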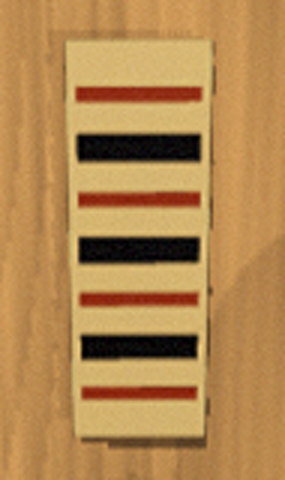

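```bash
python3 - <<'E'
from h import *
W=np.load("w1W.npy")
Q=onplane("wrist",[(302,103.5),(350.5,103.5),(348.7,235.3),(304.7,235.6)],14,W)
print(Q.round(1),np.linalg.norm(np.roll(Q,-1,0)-Q,axis=1),Q.mean(0))
for a,b in((3,0),(2,1)): d=Q[b]-Q[a];print(np.degrees(np.arctan2(d[1],d[0])))
s=manip.get_state()
go(s["tool_pos"],0,[Q.mean(0)[0],Q.mean(0)[1],60],89.5,s["orientation"])
E
```

```text
[[ 581.4 -211.3   14. ]
 [ 635.9 -212.    14. ]
 [ 635.2 -371.1   14. ]
 [ 579.5 -370.8   14. ]] [ 54.52093164 159.10199187  55.64860924 159.50044197] [ 607.99873957 -291.29442923   14.        ]
89.31750408993835
89.72330417862811
shift [  6.9   3.7 139.9] turn [-0.0009  0.0011 -0.0034]
```

Emit:
{"method": "arm_command", "body": {"targets": [[[5,3,0],[0,0,0],78],[[5,3,40],[0,0,0],78],[[5,3,80],[0,0,0],78],[[5,3,120],[0,0,0],78],[[5,3,150],[0,0,0],78],[[5,3,160],[0,0,0],78],[[5,3,160],[0,0,0],78],[[5,3,160],[0,0,0],78]]}}

```text
t: 2.37
tool_pos: [609.4, -291.4, 41.2]
orientation: [179.9, 0.0, 89.4]
wrist_force: [0.4, 0.1, 0.6]
finger_gap: 78.1
```

```bash
python3 - <<'E'
from h import *
s=manip.get_state();print(s["t"],s["tool_pos"],s["orientation"],s["wrist_force"])
im,d=manip.read_camera("wrist");save("w2",im)
W=wfc("wrist",s)
E
```

```text
2.3667 [ 609.3966056  -291.36707674   41.15829567] [1.79928883e+02 2.45390253e-02 8.94477083e+01] [0.35006822 0.12402369 0.56637399]
```

View pics/w2.png

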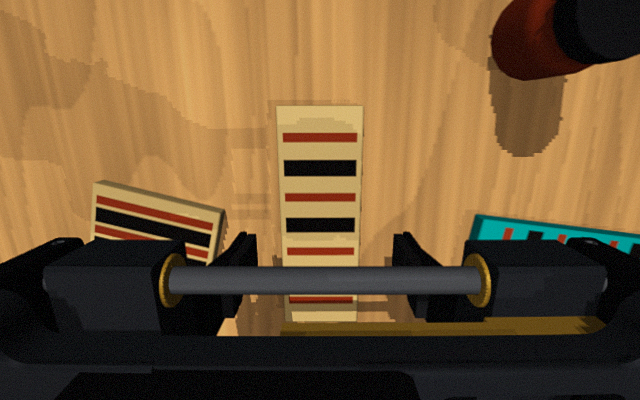

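The view shows the tile centred between the fingers: tile columns 282–360 against fingers at 245–400. I'll go down and grip.

Emit:
{"method": "arm_command", "body": {"targets": [[[0,-1,10],[0,0,0],78],[[0,-1,20],[0,0,0],78],[[0,-1,26],[0,0,0],78],[[0,-1,29],[0,0,0],78],[[0,-1,30],[0,0,0],78],[[0,-1,30],[0,0,0],78],[[0,-1,30],[0,0,0],50],[[0,-1,30],[0,0,0],50],[[0,-1,30],[0,0,0],50],[[0,-1,30],[0,0,0],50],[[0,-1,30],[0,0,0],50],[[0,-1,30],[0,0,0],50]], "newtons": 25}}

```text
t: 3.42
tool_pos: [607.9, -290.9, 10.1]
orientation: [180.0, 0.0, 89.5]
wrist_force: [-0.3, 0.5, 0.5]
finger_gap: 51.9
```

Emit:
{"method": "arm_command", "body": {"targets": [[[0,0,0],[0,0,0],50],[[0,0,0],[0,0,0],50]]}}

```text
t: 3.58
tool_pos: [607.8, -290.9, 10.0]
orientation: [180.0, 0.0, 89.5]
wrist_force: [-0.4, 0.1, -0.1]
finger_gap: 50.6
```

```bash
python3 - <<'E'
from h import *
s=manip.get_state();print(s["t"],s["tool_pos"],s["orientation"],s["wrist_force"],s["finger_gap"])
im,d=manip.read_camera("wrist");save("w3",im)
E
```

```text
3.5833 [ 607.80852236 -290.87933905    9.99782865] [1.79997473e+02 8.14833893e-03 8.94870713e+01] [-0.43120473  0.11497977 -0.14185362] 50.55591144377917
```

View pics/w3.png

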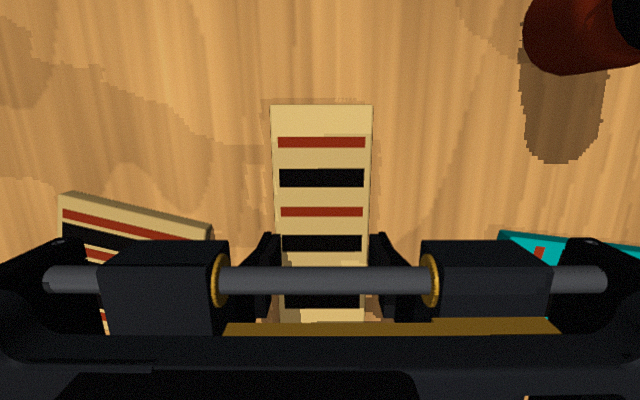

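Emit:
{"method": "arm_command", "body": {"targets": [[[0,0,0],[0,0,0],35],[[0,0,0],[0,0,0],35],[[0,0,0],[0,0,0],35],[[0,0,0],[0,0,0],35],[[0,0,0],[0,0,0],35]]}}

```text
t: 4.05
tool_pos: [607.8, -290.9, 9.9]
orientation: [-180.0, 0.0, 89.5]
wrist_force: [-0.1, -0.5, 0.3]
finger_gap: 35.8
```

```bash
python3 - <<'E'
from h import *
s=manip.get_state();print(s["t"],s["tool_pos"],s["orientation"],s["wrist_force"],s["finger_gap"])
im,d=manip.read_camera("wrist");save("w4",im)
E
```

```text
4.05 [ 607.76754748 -290.86450637    9.91500917] [-1.79995258e+02  2.98554591e-03  8.94829158e+01] [-0.11691302 -0.50800181  0.30030944] 35.84414564243076
```

View pics/w4.png

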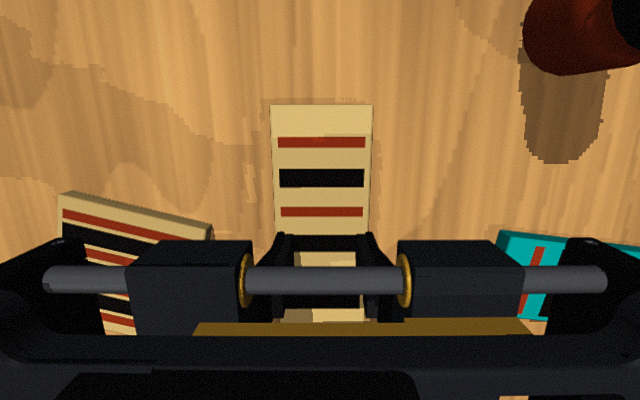

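```bash
python3 - <<'E'
from h import *
print(manip.finger_overhang, [a for a in dir(manip) if a[0]!='_'])
im=cv2.imread("pics/w4.png")[:,:,::-1]
a=im[90:335,220:420].astype(float); a=np.clip(255*(a/255)**.5,0,255).astype(np.uint8)
save("w4c",cv2.resize(a,None,fx=2.4,fy=2.4,interpolation=cv2.INTER_CUBIC))
im,d=manip.read_camera("scene");
np.save("d.npy",d);save("s4",im);save("s4c",cv2.resize(im[110:230,160:340],None,fx=4,fy=4,interpolation=cv2.INTER_CUBIC))
E
```

```text
8.0 ['IKError', 'finger_overhang', 'get_calibration', 'get_state', 'job_done', 'read_camera']
```

View pics/w4c.png

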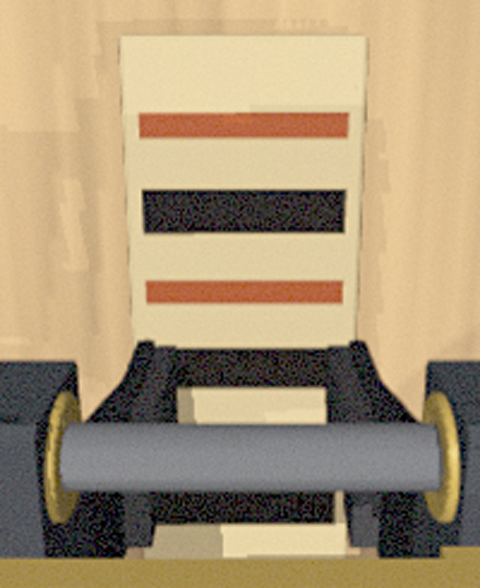

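View pics/s4c.png

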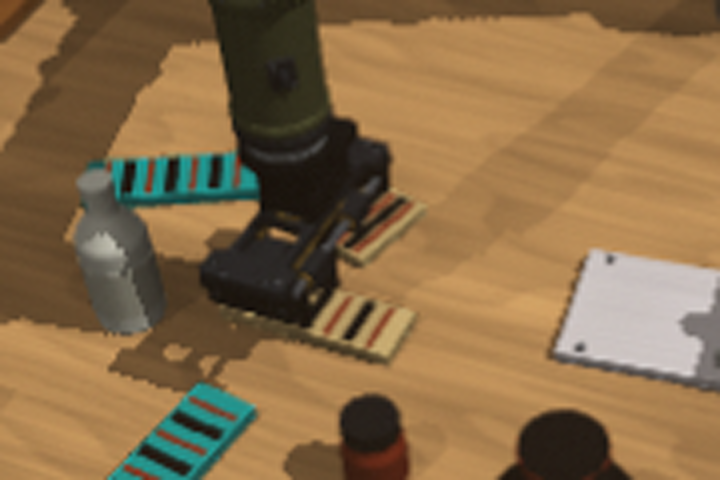

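The crop shows the fingers closed over the top of the tile (tips near row 234, columns 278–294 and 357–372), with no force reading. So the tips are higher than stated. I'll open again and read the depth of the tips and the tile.

Emit:
{"method": "arm_command", "body": {"targets": [[[0,0,0],[0,0,0],76],[[0,0,0],[0,0,0],76],[[0,0,0],[0,0,0],76],[[0,0,0],[0,0,0],76],[[0,0,0],[0,0,0],76],[[0,0,0],[0,0,0],76]]}}

```text
t: 4.65
tool_pos: [607.8, -290.9, 10.0]
orientation: [-180.0, 0.0, 89.5]
wrist_force: [-0.5, -0.2, -0.3]
finger_gap: 67.7
```

```bash
python3 - <<'E'
from h import *
s=manip.get_state();print(s["t"],s["tool_pos"],s["finger_gap"])
im,d=manip.read_camera("wrist");save("w5",im);W=wfc("wrist",s);np.save("d5.npy",d)
c,K,ds=cal("wrist")
T=np.array(c["tool_from_camera"])
for col in(240,250,256,262,320,385,395,402,410):
  for row in (200,232,236,240,246,252,258):
    z=d[row,col]; u=cv2.undistortPoints(np.array([[[col,row]]],float),K,ds)[0,0]
    p=np.array([u[0]*z,-u[1]*z,-z,1]); print((col,row),z.round(0),(T@p)[:3].round(0),(W@p)[:3].round(0),im[row,col].mean().round())
E
```

```text
4.65 [ 607.78979191 -290.87187494    9.95109558] 67.68617037153379
(240, 200) 192.0 [ 23. -52.   9.] [ 556. -267.    1.] 122.0
(240, 232) 197.0 [  2. -53.   9.] [ 555. -288.    1.] 131.0
(240, 236) 198.0 [ -1. -54.   9.] [ 554. -291.    1.] 131.0
(240, 240) 200.0 [ -4. -54.   9.] [ 554. -294.    1.] 133.0
(240, 246) 153.0 [ 12. -41. -34.] [ 567. -279.   44.] 104.0
(240, 252) 147.0 [ 11. -40. -41.] [ 568. -279.   50.] 5.0
(240, 258) 143.0 [ 10. -38. -45.] [ 569. -280.   55.] 1.0
(250, 200) 191.0 [ 24. -45.   8.] [ 563. -267.    2.] 145.0
(250, 232) 172.0 [ 12. -41. -15.] [ 567. -279.   25.] 55.0
(250, 236) 167.0 [ 11. -39. -21.] [ 569. -279.   30.] 14.0
(250, 240) 161.0 [ 11. -38. -26.] [ 570. -279.   36.] 12.0
(250, 246) 156.0 [ 11. -37. -32.] [ 571. -280.   42.] 4.0
(250, 252) 149.0 [ 11. -35. -39.] [ 573. -280.   49.] 16.0
(250, 258) 144.0 [ 10. -34. -44.] [ 574. -280.   54.] 15.0
(256, 200) 192.0 [ 23. -42.   9.] [ 566. -267.    1.] 117.0
(256, 232) 198.0 [  2. -43.  10.] [ 565. -289.    0.] 54.0
(256, 236) 171.0 [ 10. -37. -16.] [ 571. -281.   26.] 0.0
(256, 240) 165.0 [ 10. -36.
[... 1934 characters left out ...]
] 142.0
(402, 236) 166.0 [ 11.  43. -21.] [ 651. -280.   31.] 74.0
(402, 240) 161.0 [ 11.  42. -26.] [ 650. -280.   36.] 3.0
(402, 246) 153.0 [ 12.  40. -34.] [ 648. -280.   44.] 8.0
(402, 252) 152.0 [  9.  39. -37.] [ 647. -282.   47.] 8.0
(402, 258) 144.0 [ 10.  37. -45.] [ 645. -281.   55.] 22.0
(410, 200) 193.0 [23. 55. 10.] [ 663. -268.    0.] 143.0
(410, 232) 198.0 [ 2. 56. 10.] [ 664. -290.    0.] 128.0
(410, 236) 198.0 [-1. 56.  8.] [ 664. -292.    2.] 124.0
(410, 240) 199.0 [-4. 57.  9.] [ 665. -295.    1.] 127.0
(410, 246) 202.0 [-9. 57. 10.] [ 665. -300.   -0.] 122.0
(410, 252) 147.0 [ 11.  42. -41.] [ 650. -280.   51.] 3.0
(410, 258) 141.0 [ 11.  41. -47.] [ 648. -280.   57.] 9.0
```

View pics/w5.png

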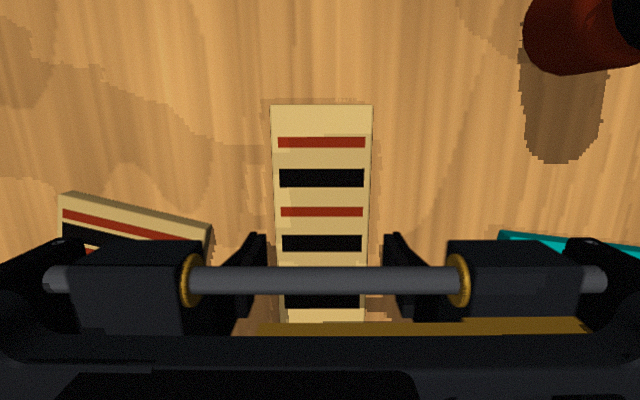

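Depth shows the tips about 24 mm above the bench, roughly 21 mm higher than the stated overhang implies. I'll work from that measurement: descend 18 mm slowly and check again.

Emit:
{"method": "arm_command", "body": {"targets": [[[0,0,3],[0,0,0],76],[[0,0,6],[0,0,0],76],[[0,0,9],[0,0,0],76],[[0,0,12],[0,0,0],76],[[0,0,15],[0,0,0],76],[[0,0,17],[0,0,0],76],[[0,0,18],[0,0,0],76],[[0,0,18],[0,0,0],76]]}}

```text
t: 5.37
tool_pos: [607.6, -290.8, -8.5]
orientation: [-180.0, -0.0, 89.5]
wrist_force: [0.4, -0.8, -0.2]
finger_gap: 76.2
```

```bash
cat >> h.py <<'E'
def wpt(d,px,s):
    c,K,ds=cal("wrist"); u=cv2.undistortPoints(np.array(px,float).reshape(-1,1,2),K,ds)[:,0]
    z=np.array([d[r,c_] for c_,r in px]); q=np.c_[u[:,0]*z,-u[:,1]*z,-z,np.ones(len(z))]
    T=np.array(c["tool_from_camera"]); return (q@T.T)[:,:3],(q@(toolT(s)@T).T)[:,:3]
E
python3 - <<'E'
from h import *
s=manip.get_state();print(s["t"],s["tool_pos"],s["finger_gap"],s["wrist_force"])
im,d=manip.read_camera("wrist");save("w6",im)
px=[(c,r) for c in (244,250,256,395,400,405) for r in (228,230,232,234,236,238)]
a,b=wpt(d,px,s)
for p,q,w in zip(px,a,b): print(p,q.round(0),w.round(0))
E
```

```text
5.3667 [ 607.56372469 -290.7752675    -8.48914063] 76.16690976494284 [ 0.40641583 -0.78374377 -0.18285378]
(244, 228) [ 12. -46.  -9.] [ 562. -279.    0.]
(244, 230) [ 10. -46.  -9.] [ 562. -280.    1.]
(244, 232) [ 11. -44. -14.] [ 563. -279.    5.]
(244, 234) [ 11. -43. -17.] [ 564. -279.    9.]
(244, 236) [ 12. -42. -21.] [ 565. -279.   13.]
(244, 238) [ 11. -42. -23.] [ 566. -279.   14.]
(250, 228) [ 12. -42.  -9.] [ 566. -279.    0.]
(250, 230) [ 10. -42.  -9.] [ 565. -280.    0.]
(250, 232) [  9. -42.  -9.] [ 566. -281.    1.]
(250, 234) [ 10. -41. -13.] [ 566. -281.    5.]
(250, 236) [ 10. -40. -17.] [ 567. -281.    8.]
(250, 238) [ 10. -40. -19.] [ 568. -281.   11.]
(256, 228) [ 12. -38.  -9.] [ 569. -279.    1.]
(256, 230) [ 11. -38. -10.] [ 569. -280.    1.]
(256, 232) [  9. -39.  -9.] [ 569. -281.    0.]
(256, 234) [ 10. -38. -14.] [ 570. -280.    6.]
(256, 236) [  9. -37. -16.] [ 570. -281.    7.]
(256, 238) [  8. -37. -16.] [ 570. -282.    7.]
(395, 228) [11. 42. -9.] [ 650. -280.    0.]
(395, 230) [10. 42. -9.] [ 650. -281.    1.]
(395, 232) [ 9. 42. -9.] [ 650. -282.    0.]
(395, 234) [ 10.  41. -15.] [ 648. -281.    7.]
(395, 236) [  9.  41. -16.] [ 648. -282.    8.]
(395, 238) [  9.  40. -19.] [ 648. -282.   10.]
(400, 228) [11. 45. -9.] [ 653. -280.    0.]
(400, 230) [ 11.  45. -10.] [ 652. -281.    1.]
(400, 232) [  9.  45. -10.] [ 652. -282.    1.]
(400, 234) [  8.  45. -10.] [ 653. -283.    1.]
(400, 236) [ 10.  43. -17.] [ 651. -282.    8.]
(400, 238) [  9.  43. -19.] [ 650. -282.   10.]
(405, 228) [11. 48. -7.] [ 656. -280.   -1.]
(405, 230) [10. 48. -8.] [ 656. -281.   -0.]
(405, 232) [ 11.  47. -13.] [ 655. -281.    4.]
(405, 234) [ 11.  46. -17.] [ 653. -280.    9.]
(405, 236) [ 11.  45. -20.] [ 653. -280.   11.]
(405, 238) [ 11.  44. -24.] [ 652. -280.   15.]
```

View pics/w6.png

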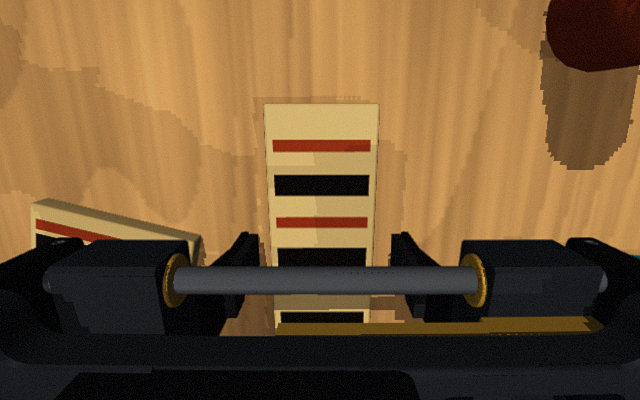

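The tips are now 4–5 mm above the bench, on both sides of the tile. I'll close the fingers.

Emit:
{"method": "arm_command", "body": {"targets": [[[0,0,1],[0,0,0],60],[[0,0,1],[0,0,0],50],[[0,0,1],[0,0,0],45],[[0,0,1],[0,0,0],45],[[0,0,1],[0,0,0],45],[[0,0,1],[0,0,0],45],[[0,0,1],[0,0,0],45],[[0,0,1],[0,0,0],45]], "newtons": 25}}

```text
t: 6.08
tool_pos: [607.5, -291.0, -9.0]
orientation: [-180.0, 0.0, 89.5]
wrist_force: [-1.3, 0.3, 2.1]
finger_gap: 55.5
```

Emit:
{"method": "arm_command", "body": {"targets": [[[0,0,-4],[0,0,0],45],[[0,0,-12],[0,0,0],45],[[0,0,-25],[0,0,0],45],[[0,0,-40],[0,0,0],45],[[0,0,-55],[0,0,0],45],[[0,0,-60],[0,0,0],45],[[0,0,-60],[0,0,0],45]]}}

```text
t: 6.67
tool_pos: [609.8, -291.6, 54.4]
orientation: [179.7, 0.1, 89.5]
wrist_force: [0.4, 0.0, -2.2]
finger_gap: 55.4
```

```bash
python3 - <<'E'
from h import *
s=manip.get_state();print(s["t"],s["tool_pos"],s["orientation"],s["finger_gap"],s["wrist_force"])
im,d=manip.read_camera("wrist");save("w7",im)
px=[(320,110),(320,160),(320,205),(290,160),(350,160)]
a,b=wpt(d,px,s);print(a.round(1))
E
```

```text
6.6667 [ 609.78847939 -291.59325659   54.35844391] [1.79725604e+02 1.43102844e-01 8.94814264e+01] 55.42815481877292 [ 0.40598059  0.03455301 -2.22634956]
[[ 77.   -0.9 -22.7]
 [ 53.1  -1.1 -23.5]
 [ 29.8  -1.2 -23.4]
 [ 53.3 -15.9 -24.1]
 [ 53.2  13.8 -24.2]]
```

View pics/w7.png

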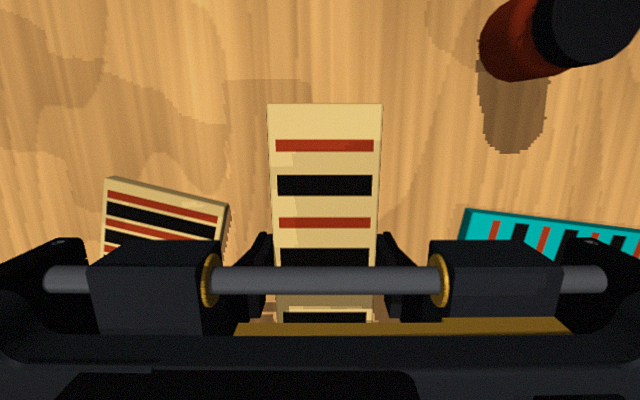

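Held level, with the front edge at tool x ≈ 80, so the tile centre is at the TCP; its underside is at tool z ≈ -9.5. Carrying it to the bed now.

```bash
python3 - <<'E'
from h import *
s=manip.get_state();t=rw(-165);print(t)
go(s["tool_pos"],0,[t[0],t[1],55],96.67,s["orientation"])
E
```

```text
[510.4648652  -50.28321434]
shift [ 240.1 -100.4   -2.9] turn [ 0.0024  0.0017 -0.1255]
```

Emit:
{"method": "arm_command", "body": {"targets": [[[10,-4,0],[0,0,0],45],[[32,-13,0],[0,0,-0.02],45],[[62,-26,0],[0,0,-0.04],45],[[95,-40,0],[0,0,-0.06],45],[[130,-54,0],[0,0,-0.08],45],[[165,-69,0],[0,0,-0.1],45],[[195,-82,0],[0,0,-0.12],45],[[220,-92,0],[0,0,-0.125],45],[[235,-98,0],[0,0,-0.125],45],[[240,-100,0],[0,0,-0.125],45],[[240,-100,0],[0,0,-0.125],45],[[240,-100,0],[0,0,-0.125],45]]}}

```text
t: 7.72
tool_pos: [510.4, -51.5, 50.9]
orientation: [180.0, 0.1, 96.6]
wrist_force: [-0.3, 0.4, -2.2]
finger_gap: 55.7
```

```bash
python3 - <<'E'
from h import *
s=manip.get_state();print(s["t"],s["tool_pos"],s["orientation"],s["finger_gap"],s["wrist_force"],rd(s["tool_pos"]))
im,d=manip.read_camera("wrist");save("w8",im);np.save("w8i.npy",im);np.save("w8d.npy",d)
W=wfc("wrist",s);np.save("w8W.npy",W)
q=[list(rw(x,y))+[z] for x,y,z in[(-46,30,24),(-46,-30,24),(-76,40,24),(-76,-40,24),(-20,0,140),(-20,65,30),(-20,-65,30),(-100,65,12),(-100,-65,12)]]
print(proj("wrist",q,W).round(0))
im,d=manip.read_camera("top");save("t8",cv2.resize(im[170:270,225:425],None,fx=4,fy=4,interpolation=cv2.INTER_CUBIC))
np.save("t8i.npy",im)
E
```

```text
7.7167 [510.41435928 -51.5081987   50.88097585] [1.79980807e+02 5.97559237e-02 9.65718265e+01] 55.729576386567665 [-0.2560157   0.40202137 -2.22856837] [-166.21082688    0.19244686]
[[ 272.   36.]
 [ 372.   36.]
 [ 258.   89.]
 [ 387.   88.]
 [ 318. -224.]
 [ 206.  -17.]
 [ 438.  -18.]
 [ 227.  128.]
 [ 418.  127.]]
```

View pics/w8.png

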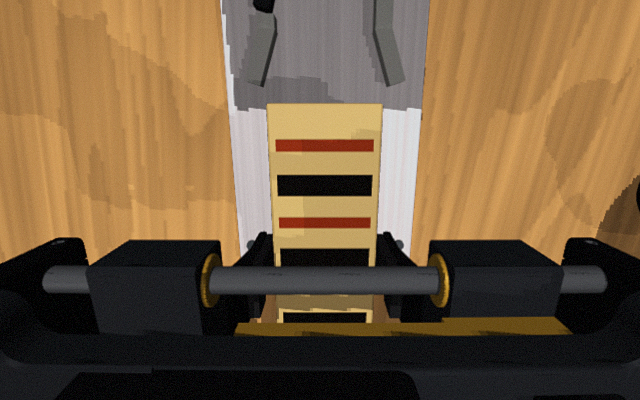

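View pics/t8.png

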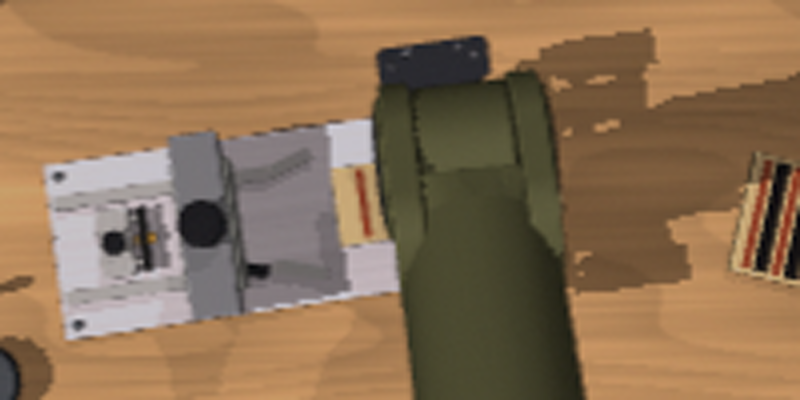

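The wrist view shows the tile centred on column 325, and the guides and bed centred at 325–326. The alignment is good and the tile's front is about 10 mm before the flare. Lowering it.

Emit:
{"method": "arm_command", "body": {"targets": [[[0,0,8],[0,0,0],45],[[0,0,18],[0,0,0],45],[[0,0,28],[0,0,0],45],[[0,0,35],[0,0,0],45],[[0,0,39],[0,0,0],45],[[0,0,40],[0,0,0],45],[[0,0,40],[0,0,0],45]]}}

```text
t: 8.4
tool_pos: [509.6, -49.8, 10.4]
orientation: [-179.9, -0.0, 96.7]
wrist_force: [0.1, -0.5, -2.2]
finger_gap: 55.8
```

```bash
python3 - <<'E'
from h import *
s=manip.get_state();print(s["t"],s["tool_pos"],s["orientation"],s["finger_gap"],s["wrist_force"],rd(s["tool_pos"]))
im,d=manip.read_camera("wrist");save("w9",im)
px=[(320,120),(320,200),(250,120),(400,120),(250,170),(400,170)]
a,b=wpt(d,px,s);print(a.round(1))
E
```

```text
8.4 [509.63044653 -49.78909576  10.3572663 ] [-1.79947085e+02 -2.82030129e-02  9.66606655e+01] 55.7658273721014 [ 0.12398547 -0.45658172 -2.2192324 ] [-164.4123075     0.77137878]
[[ 72.2  -0.9 -23.3]
 [ 32.5  -1.1 -23.9]
 [ 71.9 -39.6  -1.7]
 [ 71.8  42.8  -1.6]
 [ 44.5 -41.1  -3.3]
 [ 44.2  44.2  -2.8]]
```

View pics/w9.png

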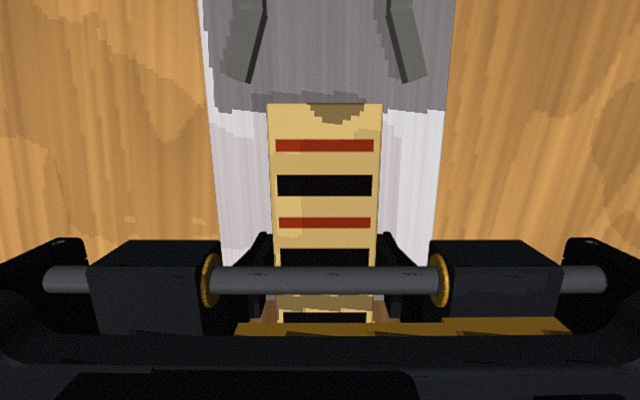

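Emit:
{"method": "arm_command", "body": {"targets": [[[0,1,2],[0,0,0],45],[[0,1,4],[0,0,0],45],[[0,1,5.5],[0,0,0],45],[[0,1,6.5],[0,0,0],45],[[0,1,7],[0,0,0],45],[[0,1,7],[0,0,0],45]]}}

```text
t: 8.95
tool_pos: [510.9, -49.9, 3.9]
orientation: [-180.0, 0.0, 96.6]
wrist_force: [0.7, -0.7, -3.2]
finger_gap: 55.5
```

Emit:
{"method": "arm_command", "body": {"targets": [[[0,0,0.5],[0,0,0],45],[[0,0,1],[0,0,0],45],[[0,0,1],[0,0,0],45]]}}

```text
t: 9.2
tool_pos: [511.0, -49.9, 3.0]
orientation: [180.0, 0.0, 96.6]
wrist_force: [0.1, 0.8, -2.1]
finger_gap: 55.9
```

Emit:
{"method": "arm_command", "body": {"targets": [[[0,0,0.5],[0,0,0],45],[[0,0,1],[0,0,0],45],[[0,0,1],[0,0,0],45]]}}

```text
t: 9.45
tool_pos: [511.0, -49.9, 2.9]
orientation: [-180.0, 0.0, 96.6]
wrist_force: [-3.0, -0.0, 8.2]
finger_gap: 55.3
```

The tile has touched the bed (8 N up), so I'll release and lift.

Emit:
{"method": "arm_command", "body": {"targets": [[[0,0,-0.5],[0,0,0],58],[[0,0,-0.5],[0,0,0],66],[[0,0,-0.5],[0,0,0],74],[[0,0,-0.5],[0,0,0],74],[[0,0,-0.5],[0,0,0],74],[[0,0,-10],[0,0,0],74],[[0,0,-25],[0,0,0],74],[[0,0,-40],[0,0,0],74],[[0,0,-50],[0,0,0],74],[[0,0,-50],[0,0,0],74]]}}

```text
t: 10.28
tool_pos: [512.9, -50.0, 54.6]
orientation: [179.8, 0.1, 96.6]
wrist_force: [0.4, -0.6, 0.1]
finger_gap: 73.9
```

```bash
python3 - <<'E'
from h import *
s=manip.get_state();print(s["t"],s["tool_pos"],s["orientation"],s["finger_gap"],s["wrist_force"],rd(s["tool_pos"]))
im,d=manip.read_camera("wrist");save("w10",im)
px=[(320,140),(320,200),(250,120),(400,120),(250,170),(400,170)]
a,b=wpt(d,px,s);print(a.round(1))
E
```

```text
10.2833 [512.9458567  -50.02729242  54.55813712] [1.79753452e+02 1.01123560e-01 9.66423104e+01] 73.94743031166028 [ 0.43519949 -0.55678631  0.12059961] [-165.03397916   -2.49392467]
[[ 58.7  -1.6  27.2]
 [ 18.2  -1.9  27. ]
 [ 71.1 -49.8  41.6]
 [ 70.9  53.4  42.9]
 [ 36.6 -52.   41.1]
 [ 36.3  55.2  41.2]]
```

View pics/w10.png

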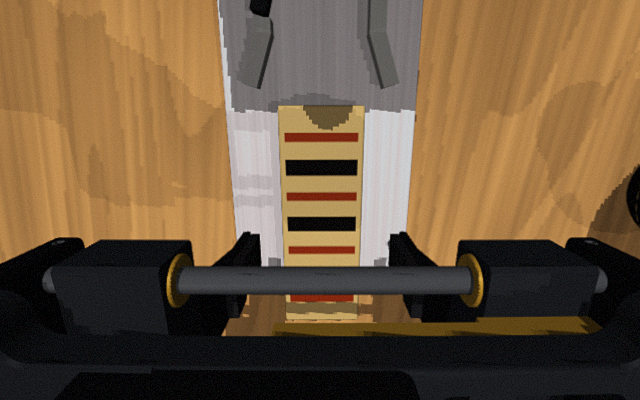

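The tile lies flat on the bed in line with the guides, with its front edge at row 105. Next I'll work out the push start.

```bash
python3 - <<'E'
from h import *
s=manip.get_state();W=wfc("wrist",s)
im=cv2.imread("pics/w10.png")
Q=onplane("wrist",[(278,105.5),(365,105.5),(286,300)],26,W)
T=np.linalg.inv(toolT(s)); print((np.c_[Q,np.ones(3)]@T.T)[:,:3].round(1)); print(rd(Q).round(1))
im,d=manip.read_camera("top");save("t10",cv2.resize(im[170:270,225:425],None,fx=4,fy=4,interpolation=cv2.INTER_CUBIC))
# pad estimate from top
W=wfc("top")
for u,v in [(140,228),(146,228),(150,238),(160,238)]:
    print((u,v),rd(onplane("top",[(225+u/4,170+v/4)],25,W)).round(1))
E
```

```text
[[ 80.2 -28.1  27.1]
 [ 80.1  26.9  27.2]
 [-60.6 -28.1  27.3]]
[[ -84.8   26.3]
 [ -84.9  -28.7]
 [-225.7   26.5]]
(140, 228) [[54.9 -7.6]]
(146, 228) [[50.6 -6.9]]
(150, 238) [[48.7  0.7]]
(160, 238) [[41.5  1.8]]
```

View pics/t10.png

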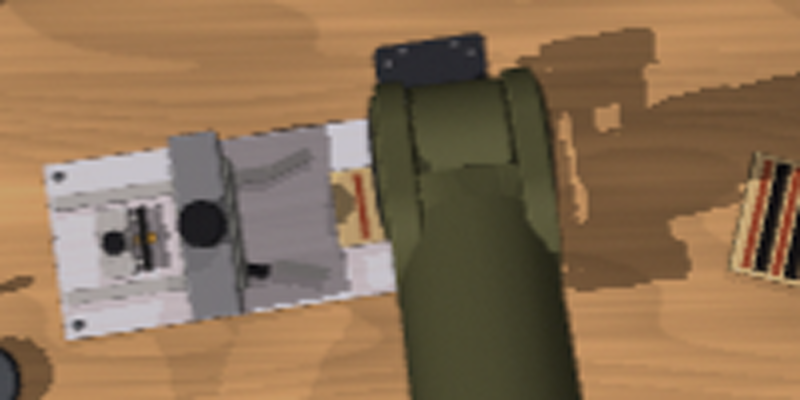

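Emit:
{"method": "arm_command", "body": {"targets": [[[-20,0,0],[0,0,0],60],[[-50,0,0],[0,0,0],40],[[-80,0,0],[0,0,0],20],[[-100,0,0],[0,0,0],20],[[-105,0,5],[0,0,0],20],[[-105,0,20],[0,0,0],20],[[-105,0,35],[0,0,0],20],[[-105,0,45],[0,0,0],20],[[-105,0,47],[0,0,0],20],[[-105,0,47],[0,0,0],20],[[-105,0,47],[0,0,0],20]]}}

```text
t: 11.3
tool_pos: [523.3, -153.5, 5.1]
orientation: [180.0, -0.0, 96.7]
wrist_force: [0.2, -0.2, -0.7]
finger_gap: 21.0
```

```bash
python3 - <<'E'
from h import *
s=manip.get_state();print(s["t"],s["tool_pos"],s["orientation"],s["finger_gap"],s["wrist_force"],rd(s["tool_pos"]))
im,d=manip.read_camera("wrist");save("w11",im)
px=[(c,r) for c in(290,300,340,350) for r in(226,230,234,238)]+[(320,200),(320,180),(320,140)]
a,b=wpt(d,px,s);print(np.c_[px,a.round(1),b.round(1)])
E
```

```text
11.3 [ 523.31164608 -153.51408598    5.06494483] [ 1.79995388e+02 -1.17756922e-02  9.66970896e+01] 20.95248061910385 [ 0.24345229 -0.181697   -0.72073636] [-269.02432659   -0.76949094]
[[ 2.900e+02  2.260e+02  7.500e+00 -2.040e+01  4.900e+00  5.021e+02
  -1.484e+02  2.000e-01]
 [ 2.900e+02  2.300e+02  5.000e+00 -2.050e+01  4.300e+00  5.024e+02
  -1.509e+02  7.000e-01]
 [ 2.900e+02  2.340e+02  1.080e+01 -1.800e+01 -1.650e+01  5.041e+02
  -1.449e+02  2.150e+01]
 [ 2.900e+02  2.380e+02  1.090e+01 -1.740e+01 -2.250e+01  5.048e+02
  -1.447e+02  2.760e+01]
 [ 3.000e+02  2.260e+02  7.300e+00 -1.420e+01  5.300e+00  5.083e+02
  -1.479e+02 -2.000e-01]
 [ 3.000e+02  2.300e+02  5.100e+00 -1.420e+01  4.200e+00  5.086e+02
  -1.501e+02  9.000e-01]
 [ 3.000e+02  2.340e+02  9.800e+00 -1.270e+01 -1.420e+01  5.096e+02
  -1.452e+02  1.930e+01]
 [ 3.000e+02  2.380e+02  9.600e+00 -1.230e+01 -1.930e+01  5.100e+02
  -1.454e+02  2.440e+01]
 [ 3.400e+02  2.260e+02  7.300e+00  1.090e+01  5.300e+00  5.333e+02
  -1.450e+02 -2.000e-01]
 [ 3.400e+02  2.300e+02  4.900e+00  1.090e+01  4.500e+00  5.335e+02
  -1.474e+
[... 152 characters left out ...]
1  4.800e+00  5.343e+02
  -1.528e+02  3.000e-01]
 [ 3.500e+02  2.260e+02  7.800e+00  1.700e+01  4.000e+00  5.393e+02
  -1.438e+02  1.100e+00]
 [ 3.500e+02  2.300e+02  5.300e+00  1.710e+01  3.400e+00  5.396e+02
  -1.462e+02  1.600e+00]
 [ 3.500e+02  2.340e+02  9.300e+00  1.560e+01 -1.310e+01  5.377e+02
  -1.424e+02  1.810e+01]
 [ 3.500e+02  2.380e+02  9.600e+00  1.510e+01 -1.960e+01  5.372e+02
  -1.422e+02  2.470e+01]
 [ 3.200e+02  2.000e+02  3.190e+01 -1.200e+00 -2.200e+01  5.184e+02
  -1.220e+02  2.700e+01]
 [ 3.200e+02  1.800e+02  4.230e+01 -1.100e+00 -2.100e+01  5.173e+02
  -1.116e+02  2.610e+01]
 [ 3.200e+02  1.400e+02  6.250e+01 -1.000e+00 -2.080e+01  5.150e+02
  -9.150e+01  2.590e+01]]
```

View pics/w11.png

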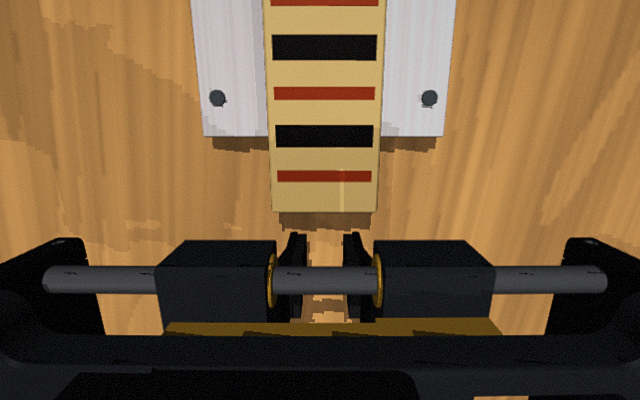

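The fingers are centred behind the tile (columns 298–348, tile centre 325), with about 15 mm to go. I'll approach gently.

Emit:
{"method": "arm_command", "body": {"targets": [[[3,0,1],[0,0,0],20],[[7,0,2],[0,0,0],20],[[10,0,2],[0,0,0],20],[[12,0,2],[0,0,0],20],[[13.5,0,2],[0,0,0],20],[[15,0,2],[0,0,0],20],[[16.5,0,2],[0,0,0],20],[[18,0,2],[0,0,0],20],[[19.5,0,2],[0,0,0],20],[[21,0,2],[0,0,0],20],[[23,0,2],[0,0,0],20],[[25,0,2],[0,0,0],20]]}}

```text
t: 12.35
tool_pos: [520.4, -129.5, 3.1]
orientation: [180.0, 0.0, 96.6]
wrist_force: [0.8, -1.6, 0.8]
finger_gap: 20.3
```

```bash
python3 - <<'E'
from h import *
s=manip.get_state();print(s["t"],s["tool_pos"],s["orientation"],s["wrist_force"],rd(s["tool_pos"]))
im,d=manip.read_camera("wrist");save("w12",im)
E
```

```text
12.35 [ 520.39343519 -129.4738163     3.12418848] [1.79980210e+02 2.85652044e-02 9.66323864e+01] [ 0.76424218 -1.58760428  0.81658918] [-244.80781879   -0.66332577]
```

View pics/w12.png

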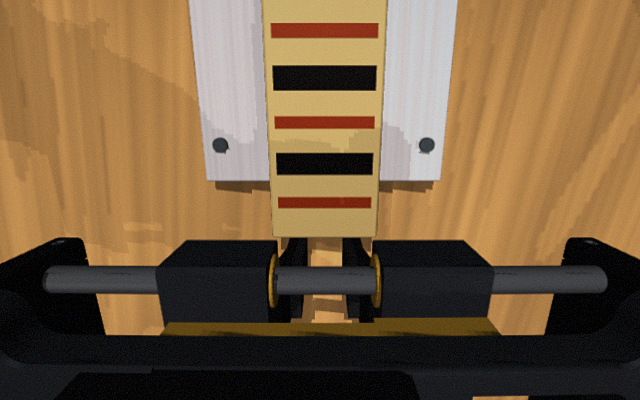

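In contact, with the tile sliding at about 1.7 N. Pushing on into the guides.

Emit:
{"method": "arm_command", "body": {"targets": [[[3,0,0],[0,0,0],20],[[6,0,0],[0,0,0],20],[[9,0,0],[0,0,0],20],[[12,0,0],[0,0,0],20],[[15,0,0],[0,0,0],20],[[18,0,0],[0,0,0],20],[[21,0,0],[0,0,0],20],[[24,0,0],[0,0,0],20],[[27,0,0],[0,0,0],20],[[30,0,0],[0,0,0],20],[[32,0,0],[0,0,0],20]]}}

```text
t: 13.32
tool_pos: [516.4, -97.0, 2.9]
orientation: [-180.0, -0.0, 96.7]
wrist_force: [1.5, -2.1, 2.6]
finger_gap: 20.0
```

```bash
python3 - <<'E'
from h import *
s=manip.get_state();print(s["t"],s["tool_pos"],s["orientation"],s["wrist_force"],rd(s["tool_pos"]))
im,d=manip.read_camera("wrist");save("w13",im)
E
```

```text
13.3167 [516.41464251 -97.01589948   2.92023826] [-1.79992688e+02 -2.61078371e-03  9.66671213e+01] [ 1.48286579 -2.14832116  2.57402459] [-212.10745052   -0.48147284]
```

View pics/w13.png

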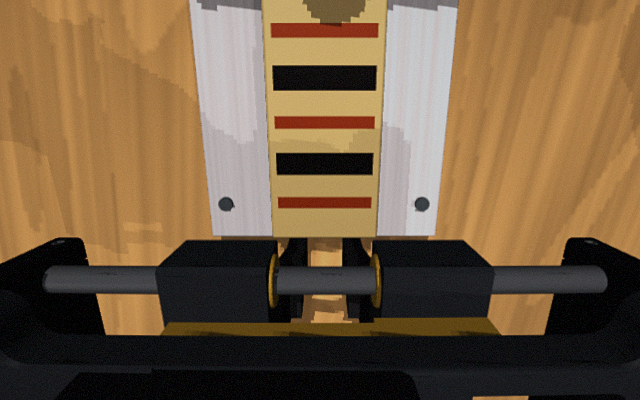

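Emit:
{"method": "arm_command", "body": {"targets": [[[2.5,0,0],[0,0,0],20],[[5,0,0],[0,0,0],20],[[7.5,0,0],[0,0,0],20],[[10,0,0],[0,0,0],20],[[12.5,0,0],[0,0,0],20],[[15,0,0],[0,0,0],20],[[17.5,0,0],[0,0,0],20],[[20,0,0],[0,0,0],20],[[22.5,0,0],[0,0,0],20],[[25,0,0],[0,0,0],20]]}}

```text
t: 14.2
tool_pos: [513.5, -72.4, 2.9]
orientation: [-180.0, -0.0, 96.6]
wrist_force: [1.1, -1.4, 1.6]
finger_gap: 19.9
```

```bash
python3 - <<'E'
from h import *
s=manip.get_state();print(s["t"],s["tool_pos"],s["orientation"],s["wrist_force"],rd(s["tool_pos"]))
E
```

```text
14.2 [513.50415666 -72.38829064   2.89091887] [-1.79988953e+02 -3.92054504e-04  9.66492542e+01] [ 1.06325727 -1.43186319  1.60229142] [-187.30847618   -0.45120028]
```

Emit:
{"method": "arm_command", "body": {"targets": [[[2.5,0,0],[0,0,0],20],[[5,0,0],[0,0,0],20],[[7.5,0,0],[0,0,0],20],[[10,0,0],[0,0,0],20],[[12.5,0,0],[0,0,0],20],[[15,0,0],[0,0,0],20],[[17.5,0,0],[0,0,0],20],[[20,0,0],[0,0,0],20],[[22.5,0,0],[0,0,0],20],[[25,0,0],[0,0,0],20]]}}

```text
t: 15.03
tool_pos: [511.0, -48.2, 3.1]
orientation: [180.0, 0.0, 96.6]
wrist_force: [0.6, -2.9, 1.2]
finger_gap: 20.0
```

```bash
python3 - <<'E'
from h import *
s=manip.get_state();print(s["t"],s["tool_pos"],s["orientation"],s["wrist_force"],rd(s["tool_pos"]))
im,d=manip.read_camera("wrist");save("w14",im)
im,d=manip.read_camera("top");save("t14",cv2.resize(im[180:270,225:365],None,fx=5,fy=5,interpolation=cv2.INTER_CUBIC))
E
```

```text
15.0333 [510.99063782 -48.16519575   3.14998329] [1.79972869e+02 3.66376837e-02 9.66139561e+01] [ 0.57273238 -2.86544073  1.17176086] [-162.95738586   -0.76822332]
```

View pics/w14.png

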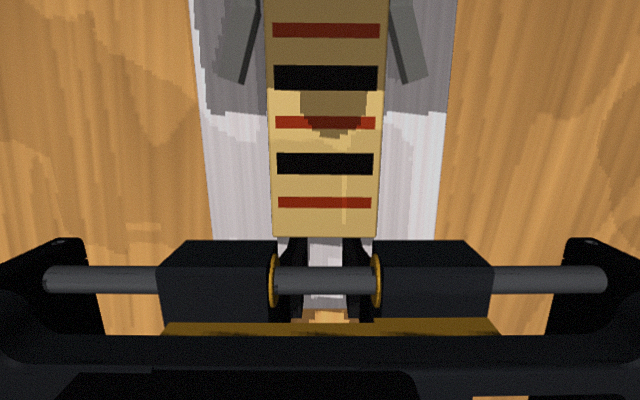

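View pics/t14.png

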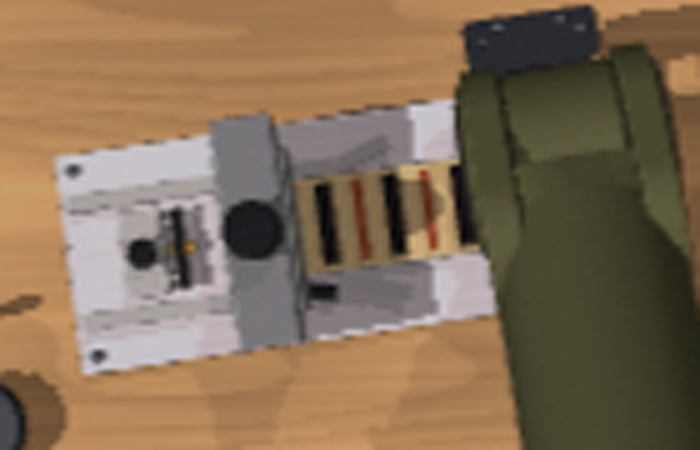

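The tile is straight in the guides with its front under the head, and the drag is about 3 N. The pad should be about 40 mm ahead.

Emit:
{"method": "arm_command", "body": {"targets": [[[2,0,0],[0,0,0],20],[[4,0,0],[0,0,0],20],[[6,0,0],[0,0,0],20],[[8,0,0],[0,0,0],20],[[10,0,0],[0,0,0],20],[[12,0,0],[0,0,0],20],[[14,0,0],[0,0,0],20],[[16,0,0],[0,0,0],20],[[18,0,0],[0,0,0],20],[[20,0,0],[0,0,0],20]]}}

```text
t: 15.97
tool_pos: [508.6, -27.9, 3.1]
orientation: [180.0, 0.0, 96.6]
wrist_force: [1.4, -4.1, 2.7]
finger_gap: 20.0
```

```bash
python3 - <<'E'
from h import *
s=manip.get_state();print(s["t"],s["tool_pos"],s["orientation"],s["wrist_force"],rd(s["tool_pos"]))
im,d=manip.read_camera("top");np.save("t15i.npy",im);save("t15",cv2.resize(im[205:255,235:305],None,fx=10,fy=10,interpolation=cv2.INTER_CUBIC))
E
```

```text
15.9667 [508.63029583 -27.93925891   3.09285939] [1.79974949e+02 2.04453940e-02 9.66449248e+01] [ 1.43407419 -4.10964977  2.69914919] [-142.59419084   -0.77311375]
```

View pics/t15.png

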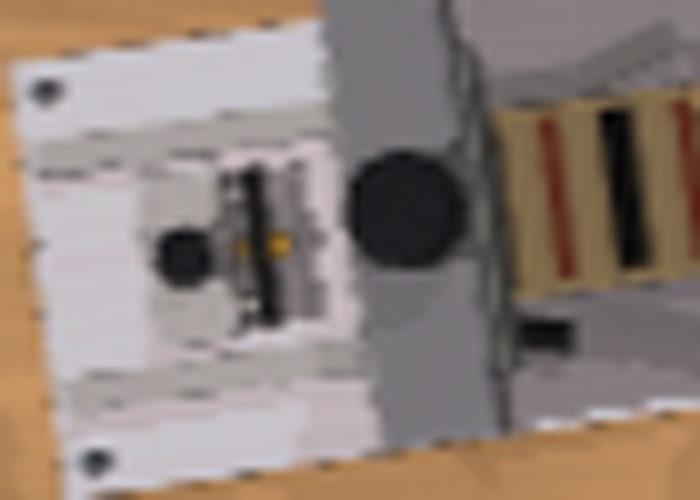

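```bash
python3 - <<'E'
from h import *
W=wfc("top")
for p,z in [((262.4,229.5),27),((264.1,229.3),19.5),((259.5,229.5),27)]: print(rd(onplane("top",[p],z,W)).round(1))
print(proj("top",[list(rw(x,0))+[26] for x in (25,30,40,50)],W).round(1))
E
```

```text
[[48.7  0.8]]
[[44.6  0.6]]
[[57.1 -0.5]]
[[270.5 228.1]
 [268.8 228.3]
 [265.4 228.8]
 [262.  229.3]]
```

The pad face is at reader x ≈ 48.7 and the pin tip at ≈ 44, the 5 mm spacing it should have. The tile front is at ≈ 27.

Emit:
{"method": "arm_command", "body": {"targets": [[[1.5,0,0],[0,0,0],20],[[3,0,0],[0,0,0],20],[[4.5,0,0],[0,0,0],20],[[6,0,0],[0,0,0],20],[[7.5,0,0],[0,0,0],20],[[9,0,0],[0,0,0],20],[[10,0,0],[0,0,0],20],[[11,0,0],[0,0,0],20],[[12,0,0],[0,0,0],20],[[12.5,0,0],[0,0,0],20]]}}

```text
t: 16.85
tool_pos: [507.2, -15.5, 3.1]
orientation: [180.0, 0.0, 96.6]
wrist_force: [1.3, -5.8, 3.0]
finger_gap: 19.9
```

```bash
python3 - <<'E'
from h import *
s=manip.get_state();print(s["t"],s["tool_pos"],s["orientation"],s["wrist_force"],rd(s["tool_pos"]))
im,d=manip.read_camera("top");np.save("t16i.npy",im);save("t16",cv2.resize(im[205:255,235:305],None,fx=10,fy=10,interpolation=cv2.INTER_CUBIC))
E
```

```text
16.85 [507.194239   -15.53357509   3.08187861] [1.79975452e+02 1.35561045e-02 9.66498670e+01] [ 1.31695306 -5.7521792   3.04745337] [-130.10567462   -0.78770556]
```

View pics/t16.png

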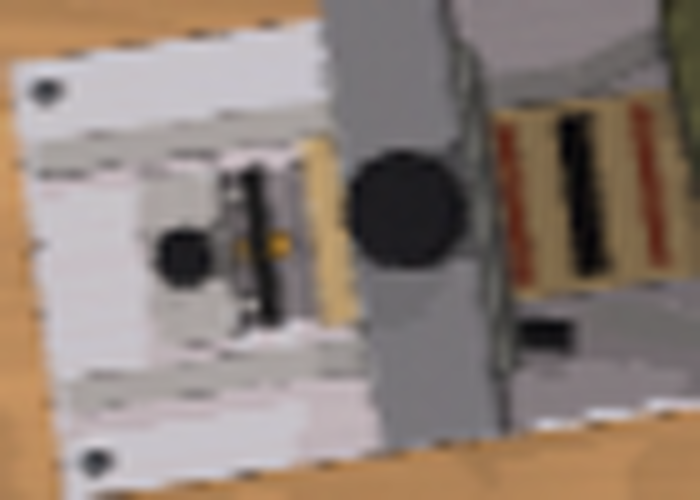

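The tile front now shows at crop x ≈ 318, with the pad face at ≈ 274, leaving about 13 mm. Drag is about 5.8 N.

Emit:
{"method": "arm_command", "body": {"targets": [[[1,0,0],[0,0,0],20],[[2,0,0],[0,0,0],20],[[3,0,0],[0,0,0],20],[[4,0,0],[0,0,0],20],[[5,0,0],[0,0,0],20],[[6,0,0],[0,0,0],20]]}}

```text
t: 17.4
tool_pos: [506.5, -9.7, 3.1]
orientation: [180.0, 0.0, 96.6]
wrist_force: [1.3, -4.7, 3.0]
finger_gap: 19.7
```

Emit:
{"method": "arm_command", "body": {"targets": [[[0.7,0,0],[0,0,0],20],[[1.4,0,0],[0,0,0],20],[[2,0,0],[0,0,0],20]]}}

```text
t: 17.65
tool_pos: [506.3, -7.8, 3.1]
orientation: [180.0, 0.0, 96.6]
wrist_force: [2.4, -5.1, 3.4]
finger_gap: 20.1
```

```bash
python3 - <<'E'
from h import *
s=manip.get_state();print(s["t"],s["tool_pos"],s["orientation"],s["wrist_force"],rd(s["tool_pos"]))
im,d=manip.read_camera("top");np.save("t17i.npy",im);save("t17",cv2.resize(im[205:255,235:305],None,fx=10,fy=10,interpolation=cv2.INTER_CUBIC))
E
```

```text
17.65 [506.2517725   -7.80597503   3.05349582] [1.79980566e+02 2.14724000e-02 9.66409728e+01] [ 2.44803568 -5.12031427  3.35711317] [-122.3209099    -0.74918419]
```

View pics/t17.png

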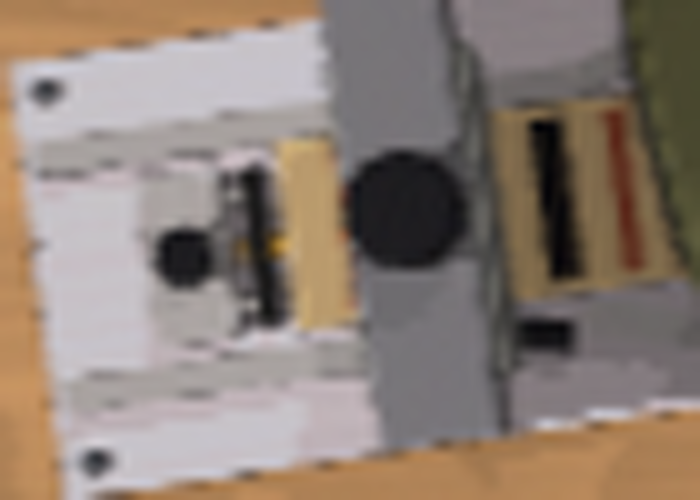

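The tile front is at crop x ≈ 292, about 5 mm from the pad and just at the pin. I'll creep forward now, watching the force.

Emit:
{"method": "arm_command", "body": {"targets": [[[0.5,0,0],[0,0,0],20],[[1,0,0],[0,0,0],20],[[1.5,0,0],[0,0,0],20],[[2,0,0],[0,0,0],20]]}}

```text
t: 18.03
tool_pos: [506.1, -6.0, 3.1]
orientation: [180.0, 0.0, 96.6]
wrist_force: [2.4, -4.3, 3.1]
finger_gap: 19.8
```

Emit:
{"method": "arm_command", "body": {"targets": [[[0.4,0,0],[0,0,0],20],[[0.8,0,0],[0,0,0],20],[[1.2,0,0],[0,0,0],20]]}}

```text
t: 18.28
tool_pos: [505.9, -4.8, 3.1]
orientation: [180.0, 0.0, 96.6]
wrist_force: [1.7, -5.5, 3.3]
finger_gap: 20.1
```

Emit:
{"method": "arm_command", "body": {"targets": [[[0.3,0,0],[0,0,0],20],[[0.6,0,0],[0,0,0],20]]}}

```text
t: 18.45
tool_pos: [505.9, -4.2, 3.1]
orientation: [180.0, 0.0, 96.6]
wrist_force: [2.6, -5.2, 3.3]
finger_gap: 20.1
```

Emit:
{"method": "arm_command", "body": {"targets": [[[0.3,0,0],[0,0,0],20],[[0.6,0,0],[0,0,0],20]]}}

```text
t: 18.62
tool_pos: [505.8, -3.6, 3.1]
orientation: [180.0, 0.0, 96.6]
wrist_force: [1.7, -5.0, 2.4]
finger_gap: 20.3
```

Emit:
{"method": "arm_command", "body": {"targets": [[[0.3,0,0],[0,0,0],20],[[0.6,0,0],[0,0,0],20]]}}

```text
t: 18.78
tool_pos: [505.8, -3.1, 3.1]
orientation: [180.0, 0.0, 96.6]
wrist_force: [2.4, -6.7, 3.4]
finger_gap: 19.7
```

Emit:
{"method": "arm_command", "body": {"targets": [[[0.3,0,0],[0,0,0],20],[[0.6,0,0],[0,0,0],20]]}}

```text
t: 18.95
tool_pos: [505.8, -2.9, 3.1]
orientation: [180.0, 0.1, 96.6]
wrist_force: [1.7, -6.4, 3.1]
finger_gap: 19.8
```

Emit:
{"method": "arm_command", "body": {"targets": [[[0.3,0,0],[0,0,0],20],[[0.6,0,0],[0,0,0],20]]}}

```text
t: 19.12
tool_pos: [505.8, -2.7, 3.1]
orientation: [180.0, 0.1, 96.6]
wrist_force: [2.5, -7.6, 2.7]
finger_gap: 20.5
```

Contact with the pad: the tool is slowing and the force is rising above the 5 N drag from about y = -3.3. I'll press on step by step towards a total of about 17 N.

Emit:
{"method": "arm_command", "body": {"targets": [[[0.4,0,0],[0,0,0],20],[[0.8,0,0],[0,0,0],20],[[1.2,0,0],[0,0,0],20]]}}

```text
t: 19.37
tool_pos: [505.8, -2.2, 3.1]
orientation: [180.0, 0.1, 96.6]
wrist_force: [3.4, -8.5, 1.8]
finger_gap: 20.1
```

Emit:
{"method": "arm_command", "body": {"targets": [[[0.4,0,0],[0,0,0],20],[[0.8,0,0],[0,0,0],20],[[1.2,0,0],[0,0,0],20]]}}

```text
t: 19.62
tool_pos: [505.8, -1.7, 3.1]
orientation: [179.9, 0.2, 96.6]
wrist_force: [3.5, -9.4, 3.5]
finger_gap: 19.9
```

```bash
python3 - <<'E'
from h import *
s=manip.get_state();print(s["t"],s["tool_pos"],s["orientation"],s["wrist_force"],rd(s["tool_pos"]))
im,d=manip.read_camera("top");np.save("t18i.npy",im);save("t18",cv2.resize(im[205:255,235:305],None,fx=10,fy=10,interpolation=cv2.INTER_CUBIC))
s=manip.get_state();print(s["wrist_force"],s["tool_pos"])
E
```

```text
19.6167 [505.77921574  -1.71637157   3.10489261] [179.94782285   0.18156952  96.56953035] [ 3.5356611  -9.37851007  3.48999521] [-116.21763549   -0.98713757]
[ 2.35639444 -8.8623879   3.09528343] [505.80604617  -1.71268402   3.11919856]
```

View pics/t18.png

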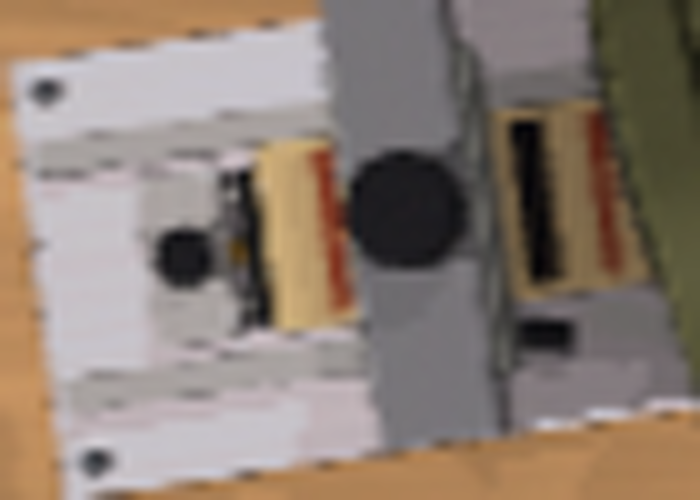

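The tile is against the pad with about 9.4 N total. I'll keep ramping to 17 N total, which keeps the pad below 20 N in any case.

Emit:
{"method": "arm_command", "body": {"targets": [[[0.6,0,0],[0,0,0],20],[[1.2,0,0],[0,0,0],20],[[1.8,0,0],[0,0,0],20],[[2.4,0,0],[0,0,0],20],[[3,0,0],[0,0,0],20]]}}

```text
t: 20.08
tool_pos: [505.7, -0.6, 3.1]
orientation: [179.9, 0.3, 96.5]
wrist_force: [4.2, -14.0, 1.6]
finger_gap: 20.1
```

```bash
python3 - <<'E'
from h import *
s=manip.get_state();print(s["t"],s["tool_pos"],s["orientation"],s["wrist_force"],rd(s["tool_pos"]))
E
```

```text
20.0833 [505.72306408  -0.64094376   3.14331502] [179.93715319   0.30953035  96.52092322] [  4.16889697 -14.02226442   1.64381075] [-115.14296455   -1.05627767]
```

Emit:
{"method": "arm_command", "body": {"targets": [[[0.5,0,0],[0,0,0],20],[[1,0,0],[0,0,0],20],[[1.5,0,0],[0,0,0],20],[[1.5,0,0],[0,0,0],20]]}}

```text
t: 20.42
tool_pos: [505.7, -0.1, 3.2]
orientation: [179.9, 0.4, 96.5]
wrist_force: [4.2, -14.7, 1.4]
finger_gap: 19.9
```

Emit:
{"method": "arm_command", "body": {"targets": [[[0,0,0],[0,0,0],20],[[0,0,0],[0,0,0],20]]}}

```text
t: 20.58
tool_pos: [505.7, -0.1, 3.2]
orientation: [179.9, 0.4, 96.5]
wrist_force: [3.4, -15.1, 1.6]
finger_gap: 20.0
```

Emit:
{"method": "arm_command", "body": {"targets": [[[0.4,0,0],[0,0,0],20],[[0.9,0,0],[0,0,0],20],[[0.9,0,0],[0,0,0],20],[[0.9,0,0],[0,0,0],20]]}}

```text
t: 20.92
tool_pos: [505.7, 0.2, 3.2]
orientation: [179.9, 0.4, 96.5]
wrist_force: [3.4, -15.8, 0.8]
finger_gap: 19.9
```

Emit:
{"method": "arm_command", "body": {"targets": [[[0,0,0],[0,0,0],20],[[0,0,0],[0,0,0],20],[[0,0,0],[0,0,0],20]]}}

```text
t: 21.17
tool_pos: [505.6, 0.2, 3.2]
orientation: [179.9, 0.4, 96.5]
wrist_force: [4.9, -15.6, 1.0]
finger_gap: 20.2
```

Emit:
{"method": "arm_command", "body": {"targets": [[[0.2,0,0],[0,0,0],20],[[0.2,0,0],[0,0,0],20],[[0.2,0,0],[0,0,0],20],[[0.2,0,0],[0,0,0],20],[[0.2,0,0],[0,0,0],20]]}}

```text
t: 21.58
tool_pos: [505.6, 0.2, 3.2]
orientation: [179.9, 0.4, 96.5]
wrist_force: [4.7, -15.4, 1.3]
finger_gap: 20.0
```

```bash
python3 - <<'E'
from h import *
f=[]
for i in range(2):
    s=manip.get_state();f.append(s["wrist_force"]);im,d=manip.read_camera("top")
s=manip.get_state();f.append(s["wrist_force"])
print(s["t"],s["tool_pos"],np.array(f)@[.116,-.993,0])
save("t19",cv2.resize(im[205:255,235:305],None,fx=10,fy=10,interpolation=cv2.INTER_CUBIC))
E
```

```text
21.6833 [5.05666197e+02 1.96765342e-01 3.20677379e+00] [15.79739867 16.38297573 17.55773274]
```

View pics/t19.png

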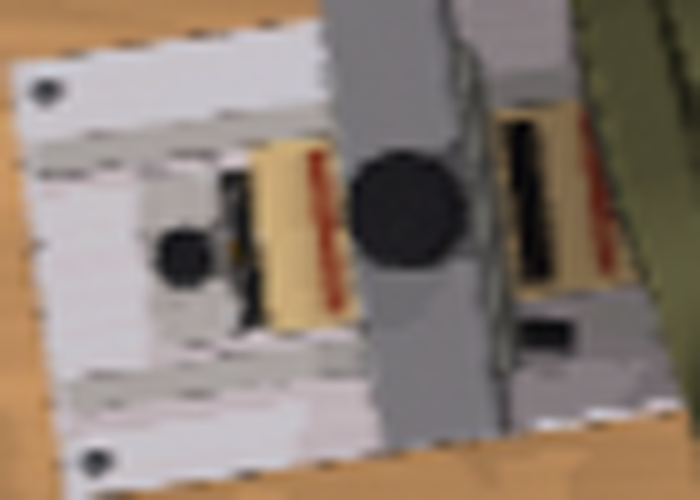

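The force is steady at about 16.3 N, which puts some 11–12 N on the pad, and travel since contact is about 3.3 mm, which agrees. I'll hold a little longer, then ease off slowly.

Emit:
{"method": "arm_command", "body": {"targets": [[[0.4,0,0],[0,0,0],20],[[0.4,0,0],[0,0,0],20],[[0.4,0,0],[0,0,0],20],[[0.4,0,0],[0,0,0],20],[[0.4,0,0],[0,0,0],20]]}}

```text
t: 22.1
tool_pos: [505.6, 0.3, 3.2]
orientation: [179.9, 0.4, 96.5]
wrist_force: [4.2, -16.8, 1.1]
finger_gap: 20.4
```

Emit:
{"method": "arm_command", "body": {"targets": [[[-1,0,0],[0,0,0],20],[[-2,0,0],[0,0,0],20],[[-3,0,0],[0,0,0],20],[[-4,0,0],[0,0,0],20],[[-5,0,0],[0,0,0],20],[[-6,0,0],[0,0,0],20],[[-7,0,0],[0,0,0],20],[[-8,0,0],[0,0,0],20],[[-10,0,0],[0,0,0],20],[[-13,0,0],[0,0,0],20],[[-18,0,0],[0,0,0],20],[[-25,0,0],[0,0,0],20],[[-30,0,0],[0,0,0],20],[[-30,0,0],[0,0,0],20]]}}

```text
t: 23.27
tool_pos: [507.5, -24.3, 2.6]
orientation: [-179.9, 0.0, 96.5]
wrist_force: [-0.2, -0.6, -0.8]
finger_gap: 19.8
```

```bash
python3 - <<'E'
from h import *
s=manip.get_state();print(s["t"],s["tool_pos"],s["orientation"],s["wrist_force"],rd(s["tool_pos"]))
im,d=manip.read_camera("wrist");save("w20",im)
im,d=manip.read_camera("top");save("t20",cv2.resize(im[205:255,235:305],None,fx=10,fy=10,interpolation=cv2.INTER_CUBIC))
E
```

```text
23.2667 [507.48316492 -24.32065022   2.59685325] [-1.79945335e+02  8.91818925e-03  9.65450293e+01] [-0.23589893 -0.56747555 -0.78906466] [-1.38866834e+02 -5.40509976e-02]
```

View pics/w20.png

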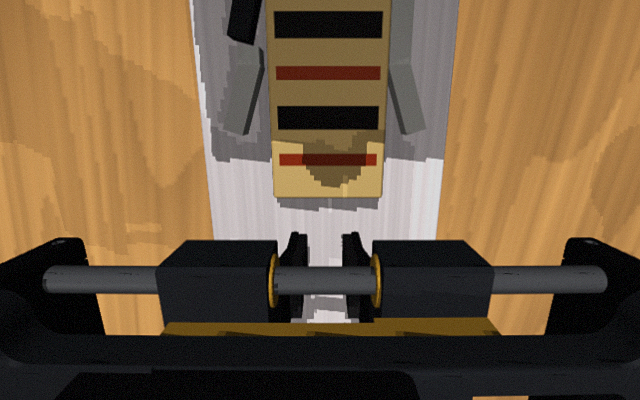

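View pics/t20.png

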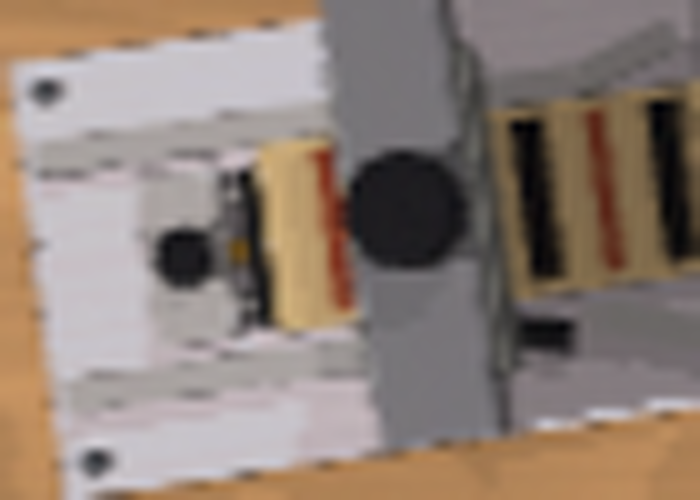

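Released. The tile front (crop x ≈ 271) still sits on the pad, with no gap and the pin in. I'll lift clear and take a last look.

Emit:
{"method": "arm_command", "body": {"targets": [[[-10,0,0],[0,0,0],20],[[-20,0,-10],[0,0,0],20],[[-30,0,-30],[0,0,0],20],[[-45,0,-60],[0,0,0],20],[[-60,0,-90],[0,0,0],20],[[-80,0,-120],[0,0,0],20],[[-90,0,-140],[0,0,0],20],[[-90,0,-150],[0,0,0],20],[[-90,0,-150],[0,0,0],20],[[-90,0,-150],[0,0,0],20]]}}

```text
t: 24.2
tool_pos: [517.9, -111.4, 152.3]
orientation: [-180.0, -0.0, 96.7]
wrist_force: [-0.5, 0.2, 0.3]
finger_gap: 20.0
```

```bash
python3 - <<'E'
from h import *
s=manip.get_state();print(s["t"],s["tool_pos"],s["wrist_force"])
im,d=manip.read_camera("top");save("t21",im);save("t21c",cv2.resize(im[205:255,235:305],None,fx=10,fy=10,interpolation=cv2.INTER_CUBIC))
im,d=manip.read_camera("scene");save("s21",im)
E
```

```text
24.2 [ 517.89202713 -111.35301502  152.30161841] [-0.50969948  0.22200068  0.29122237]
```

View pics/t21.png

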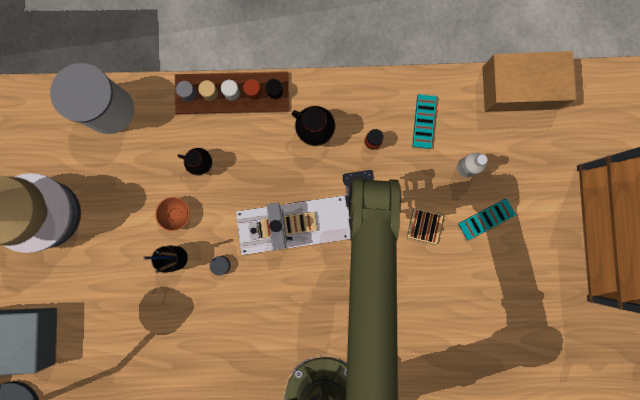

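View pics/t21c.png

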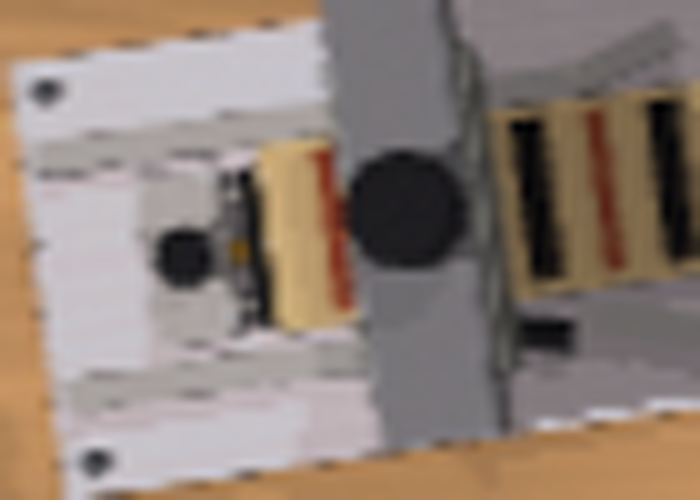

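View pics/s21.png

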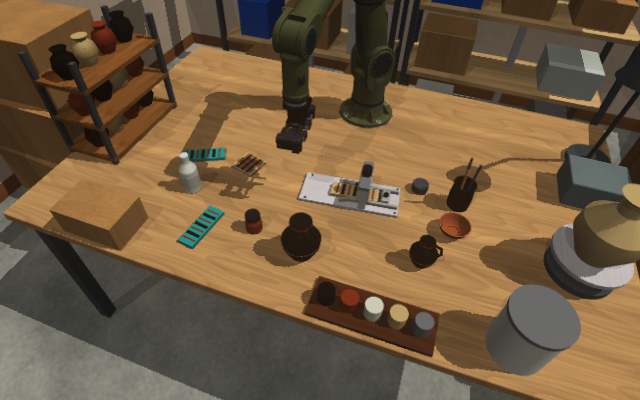

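The tile stays against the pad and doesn't move between pictures. The bystanders are in their original places, the arm is clear, and the painted face is up. Handing in.

```bash
python3 -c "
from cell import manip
print(manip.job_done(), manip.get_state()['t'])"
```

```text
the job is handed in; nothing more can be done
the job is handed in; nothing more can be done
```

I laid the long cream tile painted face up on the open end of the bed and pushed it end-on under the head until it bore on the stop pad. I pressed it there, eased off and handed in at about 24 s of the 64 s allowed; no verdict was reported.

- **Pressing force:** The drag was about 5 N just before the stop. I held about 16–17 N in total for roughly 1.2 s, so some 11–12 N was on the pad. The travel after contact, about 3.3 mm, agrees with that. The highest total I read was 17.6 N, so the pad stayed under 20 N.
- **Last checks:** After release, two top views show no gap between the tile and the pad, the pin in, and no movement between them. As expected, the tile sprang back slightly from the pressed position. The bystanders look undisturbed, and the wrist force is about 0 with the arm clear.
- **Disagreements and a failed try:**
    - **Fingertips:** The wrist depth image put them about 21 mm further back than the stated 8 mm overhang. My first close therefore went shut above the tile without touching it. I used the measured height after that.
    - **Tile position:** The top and wrist cameras differed by up to about 4.5 mm on where the tile lay at the start; I used a position in between.

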